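# Zero a lock-cylinder length gauge on its reference cylinder

## Task

Zero the bench length gauge on the nickel reference cylinder: lay the cylinder flat and lengthwise on the gauge's rail between jaw and anvil, and wind the knob clockwise until the jaw nips it against the sprung anvil, firmly enough to hold it by itself but never forced. With the cylinder nipped, turn the aluminium dial ring until its red zero line stands at the white index line; leave the gauge nipped and zeroed, and do not disturb the other things on the bench.

Things in the scene. Friction and masses are not known exactly. Their poses are not given: they have to be found in the camera images.
- nickel_cylinder: silver-grey profile lock cylinder lying flat, the reference piece: 70 mm long along its y, 17 mm high, in x from its fin edge at -19 mm to its round back at +12 mm; a small cam sticks out to x = +19 mm at mid-length (y within 6 mm of 0), so grip across x beside it, on one half (y = +18 or -18 mm). Origin on its underside at mid-length; 0.19 kg
- bed (a point): on top of the gauge's rail, midway between open jaw and anvil: the cylinder's origin goes here, its y along this y (either way round). y runs along the rail to the anvil, z up. Rail 26 mm wide, its top 16 mm above the 104 mm wide bed plate fixed to the bench. The anvil, a sprung steel button of 25 mm dia. (8 N per mm), is clamped 44 to 54 mm from here at +y, differently each time
- jaw: steel sliding jaw on the rail, at the dial's end; it is geared to the knob and moves along +y of the bed frame, 14 mm for each radian that the knob turns clockwise. 42 mm wide, its top 31 mm above the rail. Its origin is not on the jaw: see jaw_face
- jaw_face (a point): middle of the jaw's working face, 10 mm above the rail top; the face is 34 mm wide
- knob_grip (a point): on the upright axis of the fluted black knob, at mid-height of its 28 mm tall, 36 mm dia. grip (top face 14 mm higher). The knob turns clockwise seen from above to close the jaw, against 0.2 N m of friction, and stays where it is left; the aluminium dial ring sits coaxially under it
- zero_mark (a point): foot of the red zero line on the rim of the aluminium dial ring, 28 mm from the axis. The ring, 56 mm dia., reaches from here 20 mm up; it rides on the knob by friction (turns with it, yet can be turned by itself either way, 0.04 N m). The knob's grip begins 7 mm above the ring and ends 35 mm above it
- index_mark (a point): inner end of the white index line on the fixed black plate (80 mm dia.) under the dial ring, at 28 mm from the axis and on the plate's top face: zero is set when zero_mark lies here
- brass_cylinder_a: brass lock cylinder of the same form and size; leave alone
- brass_cylinder_b: brass lock cylinder of the same form and size; leave alone
- red_driver: screwdriver with red handle, 179 mm long, lying on the bench; leave alone
- fob_a: black car key fob with red buttons, 72 mm; leave alone

How it is judged:
By the outcome, as a careful person would: the job done as asked, in the order asked, and still so for the second after the job is handed in, with the robot touching nothing.
It also fails if it takes over 72 s, if anything falls off the work surface, if the arm or the gripper's body presses on something with over 40 N, if the wrist force passes 120 N, or if a joint passes its speed limit or range.

## Robot

A 7-joint arm with a two-finger parallel gripper is mounted at the origin on a cart in front of the work surface, level with it; the furniture and walls round the work are solid. World frame = base frame: x ahead of the robot, y to its left, z up, the work surface at z = 0. Lengths are in mm, angles in rad, forces in N, time in s.
With the tool pointing down it reaches from about 400 to 875 mm from the base axis. Payload 4.4 kg.
Tool frame: the origin (TCP) lies at the very end of the fingers, on their centre line; the grasp point (between the pads) lies 19 mm behind it; z points along the fingers, y is the line along which they close (so a half turn about z gives the same grasp; the last joint's range is limited). The gripper opens to 85 mm and grips with 20 to 120 N. Pads are 22 mm wide; open, the fingers measure 114 mm over their backs; the gripper's body (76 mm by 85 mm) begins 54 mm behind the grasp point. The pads swing forward as they close: fully open they stand 13 mm farther back than shut.
Start: joints at [1.26, 0.628, 0.038, 1.517, -0.027, 0.996, -0.02], TCP at [157.563, -630.628, 231.313] pointing down, gripper open.
Joint ranges: [-3.06, 3.06], [-0.37, 2.12], [-1.25, 1.32], [0.18, 2.47], [-1.1, 4.24], [0.23, 1.98], [-2.94, 2.94]. Speed limits (rad/s): [2.57, 2.57, 3.14, 3.14, 3.14, 3.14, 3.14].

## Interface

Orientations are given as [roll, pitch, yaw] about the fixed x, y, z axes, in that order (R = Rz(yaw) Ry(pitch) Rx(roll)).
In Python, from cell import status, get_image, ctrl, models gives the robot as it stands.
- The arm moves only by the shell command python3 -m handwheel 'ROWS' [OPENING]. ROWS is JSON, a list of rows, each an object with "delta_pos": the shift along the world's x, y, z in cm, a list of three; "yaw": the turn about the world's z in rad. A call has 1 to 10 rows; each row shifts and turns the commanded pose from where the row before left it; what a row does not reach is not made up. A row lasts 1/12 s, in which the tool goes at most 41.7 mm and 7.16 degrees, less where a joint would pass 70% of its speed; a pose out of reach is approached as far as the arm can. A call is refused whole if a number of a shift passes 4.17 or a number of a turn 0.125, either way. A call with a gripper value outside its range is refused whole. OPENING is the opening, from -1 (shut) to 1 (fully open), set as the call begins (- or left out, the last holds). The fingers move at their own pace and stop on an object; the grip force is fixed at half the most. Time passes only in rows, so rows that do not move let the fingers close. It gives the time, the measured TCP pose, the force, the opening and the grip force at its end, in the units of the state.
- status.read_state(): the state, without advancing time (a new reading comes with each control period).
- get_image(name): name is "scene" or "top" or "wrist"; returns a dict with "color" (384x512x3 uint8, red, green, blue), "z_map" (384x512 float32, mm along the optical axis (not along the pixel's ray), 0 where there is no reading), "fx", "fy", "cx", "cy" (pixels), "position" and "rotation" of the camera in the world; the wrist camera has in their place "hand_eye" (4x4, takes a point from camera to tool coordinates, whose origin is the TCP and whose axes are the flange's). Camera axes: x right, y up, looking along -z (the intrinsics and any distortion apply to the point x, -y, -z); pixel columns grow to the right and rows downward; lengths in mm; the calibration is good to about 2 mm. A picture is of the moment at which its call begins: read the wrist's pose just before it.
- ctrl.finish_job(): hands the job in; it is judged then, once.
Trained networks look in a picture, given as the dict that the camera call returned (one of the last four; its "shot" number tells which), for a name from the list of things; names that differ only in an ending like _2 or _b are one class to them, and where a whole thing is asked for, a point or a joint stands for the part that bears it (a point fixed in the world has none). Each returns a list of dicts, best first, with "score" (0 to 1); they miss things now and then, are a little off and sometimes report something else, mostly with a low value. They report only what shows in the picture. A call takes as long as a camera call.
- models.boxes_of(picture, name): "rect" ([left, top, right, bottom] in pixels, round what is visible of it).
The state is a dict: "clock": time; "qpos": joint angles; "qd": joint speeds; "tau": joint torques, N m; "eef_pos": TCP position; "tool_rot": TCP orientation; "force": force on the tool from outside, world axes, zero at the start; "torque": the same for the moment, N m; "width": finger opening in mm; "gripper_force": force on a finger pad.
Only numpy, scipy, OpenCV 4.12 (cv2) and the standard library are available. Lean on these libraries where they do the work, as an engineer would, in place of code of your own. Each camera call takes 0.05 s, during which the arm holds its last target. There are 200 camera calls.

## Working session

There is one attempt and no reset: what is moved stays moved. The work goes in short steps, Python scripts to look and compute and a shell command to move; the robot and the scene stay as the last step left them, time stands still between calls to the robot, and variables do not carry over. Pictures are saved under pics/ and viewed, at most 10 in all, crops included, and the job is handed in when it is done.

```bash
mkdir -p pics; ls
cat > h.py <<'E'
import numpy as np,cv2
from cell import status,get_image,ctrl,models
from scipy.spatial.transform import Rotation as R
def cam(p,st=None):
    if 'position' in p:
        r=np.array(p['rotation'],float)
        if r.shape!=(3,3): r=R.from_euler('xyz',r).as_matrix()
        return r,np.array(p['position'],float)
    H=np.array(p['hand_eye'],float); T=np.array(st['tool_rot'],float)
    T=T if T.shape==(3,3) else R.from_euler('xyz',T).as_matrix()
    return T@H[:3,:3],T@H[:3,3]+np.array(st['eef_pos'])
def pts(p,st=None):
    z=p['z_map'].astype(float);v,u=np.mgrid[:z.shape[0],:z.shape[1]]
    c=np.stack([(u-p['cx'])/p['fx']*z,-(v-p['cy'])/p['fy']*z,-z],-1)
    r,t=cam(p,st); w=c@r.T+t; w[z<=0]=np.nan
    return w
def save(p,n,crop=None,s=1):
    im=p['color'][:,:,::-1]
    if crop: im=im[crop[1]:crop[3],crop[0]:crop[2]]
    cv2.imwrite('pics/'+n,cv2.resize(im,None,fx=s,fy=s,interpolation=cv2.INTER_CUBIC))
E
python3 - <<'E'
from h import *
s=status.read_state();print({k:s[k] for k in('clock','eef_pos','tool_rot','width','force')})
ims=[]
for n in('scene','top'):
    p=get_image(n);w=pts(p);print(n,[k for k in p if k not in('color','z_map')],p['position'],p['fx'])
    ims.append(p['color'])
    np.savez(n,w=w,c=p['color'])
    for k in('nickel_cylinder','brass_cylinder_a','red_driver','fob_a','jaw','knob_grip','zero_mark'):
        try:
            for b in models.boxes_of(p,k)[:3]:
                l,t,r,bb=[int(x) for x in b['rect']]
                print(k,round(b['score'],2),(l,t,r,bb),np.nanmedian(w[t:bb,l:r].reshape(-1,3),0).round(0))
        except Exception as e: print(k,e)
cv2.imwrite('pics/a.png',np.vstack(ims)[:,:,::-1][:, :]) if 0 else [cv2.imwrite(f'pics/{i}.png',cv2.resize(m[:,:,::-1],(800,600))) for i,m in enumerate(ims)]
E
```

```text
pics
{'clock': 0.0, 'eef_pos': array([ 157.39933589, -629.98795061,  230.39040245]), 'tool_rot': array([-3.13964524e+00,  4.55265305e-06,  2.44784511e-01]), 'width': 84.75067895319604, 'force': array([ 0.52674804, -0.0206322 ,  0.72756243])}
scene ['fx', 'fy', 'cx', 'cy', 'position', 'rotation', 'shot'] [-57.47341931 763.04622599 632.80490618] 370.51472010390853
nickel_cylinder 0.54 (125, 265, 157, 284) [544. 343.   8.]
brass_cylinder_a 0.84 (141, 296, 172, 326) [431. 404.   5.]
brass_cylinder_a 0.61 (186, 264, 214, 288) [421. 271.   6.]
fob_a 0.68 (312, 171, 329, 178) [ 390. -362.   12.]
jaw 0.46 (254, 169, 285, 195) [ 481. -157.   49.]
knob_grip 0.71 (261, 153, 278, 173) [ 502. -179.   90.]
zero_mark 0.45 (260, 162, 278, 175) [ 493. -171.   88.]
top ['fx', 'fy', 'cx', 'cy', 'position', 'rotation', 'shot'] [ 416.32089617  -41.82730474 1155.64531265] 350.45253321575046
nickel_cylinder 0.72 (134, 171, 154, 183) [547. 338.  12.]
nickel_cylinder 0.69 (153, 212, 174, 226) [409. 275.  11.]
brass_cylinder_a 0.78 (110, 208, 135, 215) [434. 409.  14.]
brass_cylinder_a 0.56 (155, 211, 173, 226) [409. 273.  11.]
red_driver 0.75 (372, 199, 399, 218) [ 430. -451.    4.]
fob_a 0.51 (350, 210, 369, 229) [ 396. -365.    9.]
fob_a 0.23 (154, 214, 175, 224) [408. 272.  11.]
jaw 0.8 (280, 184, 333, 195) [ 492. -180.   60.]
knob_grip 0.76 (297, 178, 314, 196) [ 497. -179.   91.]
zero_mark 0.45 (293, 179, 312, 195) [ 497. -171.   91.]
zero_mark 0.44 (278, 183, 335, 196) [ 492. -181.   59.]
```

View pics/1.png

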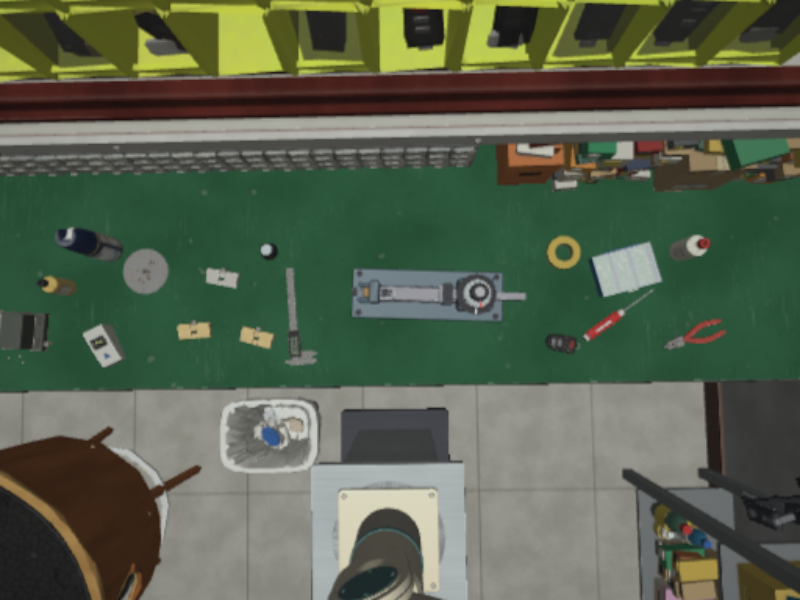

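The top view shows the gauge at about (428,295) in the 800x600 picture. Its anvil is on the left (+y) and its knob at (478,292). The nickel cylinder is at (222,278), and the two brass ones are at (193,330) and (256,337). I'll move over the gauge for a wrist view.

```bash
r='{"delta_pos":[2.0,3.1,0.6],"yaw":0.083}'; : ; python3 -m handwheel '[{"delta_pos":[2.4,2.8,0.6],"yaw":0.083},{"delta_pos":[2.4,2.8,0.6],"yaw":0.083},{"delta_pos":[2.4,2.8,0.6],"yaw":0.083},{"delta_pos":[2.4,2.8,0.6],"yaw":0.083},{"delta_pos":[2.4,2.8,0.6],"yaw":0.083},{"delta_pos":[2.4,2.8,0.6],"yaw":0.083},{"delta_pos":[2.4,2.8,0.6],"yaw":0.083},{"delta_pos":[2.4,2.8,0.6],"yaw":0.083}]' 1
python3 -m handwheel '[{"delta_pos":[1.0,3.7,0.6],"yaw":0.083},{"delta_pos":[1.0,3.7,0.6],"yaw":0.083},{"delta_pos":[1.0,3.7,0.6],"yaw":0.083},{"delta_pos":[1.0,3.7,0.6],"yaw":0.083},{"delta_pos":[1.0,3.7,0.6],"yaw":0.083},{"delta_pos":[1.0,3.7,0.6],"yaw":0.083},{"delta_pos":[1.0,3.7,0.6],"yaw":0.083},{"delta_pos":[1.0,3.7,0.6],"yaw":0.083},{"delta_pos":[0,0,0],"yaw":0},{"delta_pos":[0,0,0],"yaw":0}]'
python3 - <<'E'
from h import *
s=status.read_state();p=get_image('wrist');print(s['eef_pos'],s['tool_rot'],s['qpos'],p['hand_eye'],p['fx'])
w=pts(p,s);np.savez('g1',w=w,c=p['color']);save(p,'g1.png',s=1.5)
for k in('jaw','jaw_face','bed','knob_grip','zero_mark','index_mark'):
    for b in models.boxes_of(p,k)[:2]:
        print(k,round(b['score'],2),np.round(b['rect']))
E
```

```text
clock: 1.47
eef_pos: [350.5, -405.2, 279.9]
tool_rot: [3.141, 0.0, 0.913]
force: [1.5, -0.2, 0.3]
width: 85.4
gripper_force: 0.0
clock: 2.3
eef_pos: [430.3, -108.6, 328.0]
tool_rot: [3.14, 0.0, 1.578]
force: [0.3, -1.9, -0.4]
width: 85.4
gripper_force: 0.0
[ 430.34580229 -108.56332046  328.01299381] [3.13985150e+00 1.97296865e-04 1.57767668e+00] [ 0.54424379  0.23680278 -0.44816264  1.91108546  0.11974089  1.01780026
  0.05098491] [[-4.86395762e-04  9.49166258e-01  3.14774806e-01  8.02139846e+01]
 [ 9.99999824e-01  5.68865570e-04 -1.70129016e-04 -6.45049628e-01]
 [-3.40545270e-04  3.14774668e-01 -9.49166367e-01 -1.43326892e+02]
 [ 0.00000000e+00  0.00000000e+00  0.00000000e+00  1.00000000e+00]] 272.2619121511081
jaw 0.96 [283. 159. 313. 257.]
jaw_face 0.69 [286. 155. 313. 257.]
bed 0.98 [262.  28. 342. 255.]
knob_grip 0.64 [279. 194. 318. 233.]
index_mark 0.9 [261.  34. 341. 259.]
```

View pics/g1.png

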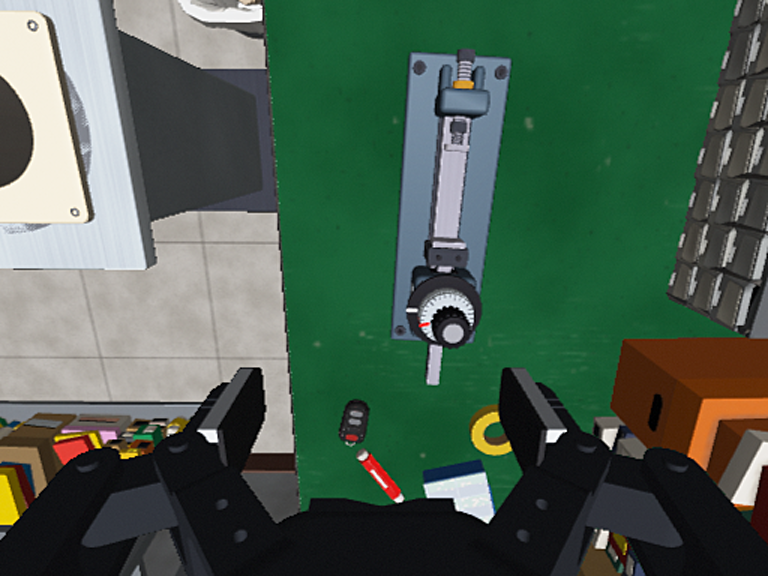

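The wrist view, in 1.5x pixels, shows the rail from the anvil at (460,115) down to the jaw at (446,255). The knob is at (452,330). The white index is at (412,310) and the red zero at (424,325), both on the -x side. Next I'll measure the rail from the depth data.

Run:
```python
from h import *
d=np.load('g1.npz');w=d['w'].reshape(-1,3);c=d['c'].reshape(-1,3).astype(int)
roi=(w[:,0]>420)&(w[:,0]<570)&(w[:,1]>-260)&(w[:,1]<140)
w=w[roi];c=c[roi]
pl=w[(w[:,2]>2)&(w[:,2]<18)];print('plate z',np.percentile(pl[:,2],[10,50,90]))
r=cv2.minAreaRect(pl[:,:2].astype(np.float32));print('plate',r)
for y in range(-250,130,10):
    m=abs(w[:,1]-y)<5
    q=w[m]
    hi=q[q[:,2]>20]
    print(y,'plate x',np.round([q[q[:,2]>4][:,0].min(),q[q[:,2]>4][:,0].max()]) if (q[:,2]>4).any() else '', 'high',len(hi),np.round([hi[:,0].min(),np.median(hi[:,0]),hi[:,0].max()],0) if len(hi) else '',np.round(np.percentile(hi[:,2],[10,50,95])) if len(hi) else '')
k=w[w[:,2]>84];print('knob top',k.mean(0),cv2.minEnclosingCircle(k[:,:2].astype(np.float32)))
red=(c[:,0]>150)&(c[:,1]<80)&(c[:,2]<80);print('red',w[red].round(0))
```

```text
plate z [ 2.66866753  4.53021528 13.63117688]
plate ((495.73712158203125, -71.96961975097656), (148.6252899169922, 376.035400390625), 0.019129684194922447)
-250 plate x [422. 569.] high 50 [485. 492. 501.] [43. 45. 46.]
-240 plate x [422. 570.] high 47 [485. 492. 500.] [41. 45. 46.]
-230 plate x [422. 569.] high 1 [486. 486. 486.] [46. 46. 46.]
-220 plate x [422. 570.] high 39 [464. 484. 496.] [68. 70. 71.]
-210 plate x [423. 569.] high 59 [463. 473. 530.] [65. 70. 90.]
-200 plate x [423. 570.] high 138 [459. 483. 534.] [ 70.  90. 126.]
-190 plate x [422. 569.] high 282 [457. 490. 536.] [ 70. 113. 126.]
-180 plate x [422. 570.] high 388 [457. 488. 536.] [ 70. 101. 126.]
-170 plate x [422. 570.] high 514 [459. 494. 534.] [ 70.  91. 125.]
-160 plate x [422. 570.] high 395 [463. 494. 531.] [68. 71. 91.]
-150 plate x [421. 570.] high 443 [466. 493. 529.] [32. 59. 71.]
-140 plate x [422. 569.] high 66 [479. 499. 519.] [45. 59. 61.]
-130 plate x [421. 570.] high 182 [478. 497. 520.] [57. 60. 62.]
-120 plate x [421. 569.] high 1302 [472. 492. 520.] [ 59. 398. 404.]
-110 plate x [423. 569.] 
[... 986 characters left out ...]
. 528.] [33. 37. 48.]
50 plate x [421. 570.] high 165 [487. 506. 529.] [32. 37. 46.]
60 plate x [421. 570.] high 96 [500. 507. 516.] [42. 46. 48.]
70 plate x [421. 568.] high 1 [505. 505. 505.] [44. 44. 44.]
80 plate x [421. 568.] high 0  
90 plate x [421. 567.] high 0  
100 plate x [421. 569.] high 0  
110 plate x [421. 569.] high 0  
120 plate x [480. 553.] high 0  
knob top [ 469.06497035 -103.05832048  387.15113355] ((470.9852294921875, -145.41595458984375), 70.28917694091797)
red [[ 476. -189.   90.]
 [ 477. -189.   90.]
 [ 470. -191.   91.]
 [ 471. -190.   91.]
 [ 473. -190.   91.]
 [ 474. -191.   91.]
 [ 476. -191.   90.]
 [ 471. -201.   70.]
 [ 470. -193.   89.]
 [ 472. -193.   90.]]
```

```bash
python3 -m handwheel '[{"delta_pos":[1.9,2.0,-2.5],"yaw":-0.01},{"delta_pos":[1.9,2.0,-2.5],"yaw":-0.01},{"delta_pos":[1.9,2.0,-2.5],"yaw":-0.01},{"delta_pos":[1.9,2.0,-2.5],"yaw":-0.01},{"delta_pos":[0,0,0],"yaw":0},{"delta_pos":[0,0,0],"yaw":0}]'
python3 - <<'E'
from h import *
s=status.read_state();p=get_image('wrist');print(s['eef_pos'],s['tool_rot'])
w=pts(p,s);np.savez('g2',w=w,c=p['color']);save(p,'g2.png',s=1.5)
w=w.reshape(-1,3);f=(abs(w[:,0]-500)<60)&(w[:,2]<200)&(w[:,1]>-260)&(w[:,1]<90)
w=w[f]
for y in range(-140,20,4):
    q=w[(abs(w[:,1]-y)<2)];hi=q[(q[:,2]>20)];a=hi[abs(hi[:,2]-29)<3]
    if len(hi): print(y,'all',np.round([hi[:,0].min(),hi[:,0].max()],1),np.round(np.percentile(hi[:,2],[5,50,95])),'rail',np.round([a[:,0].min(),a[:,0].max()],1) if len(a) else '')
t=w[abs(w[:,2]-60)<2.5];j=t[t[:,1]<-90];print('jawtop',cv2.minAreaRect(j[:,:2].astype(np.float32)))
t=w[(w[:,2]>46)&(w[:,2]<53)&(w[:,1]>-45)&(w[:,1]<10)];print('btn',np.percentile(t,[2,50,98],axis=0).round(1))
k=w[(w[:,2]>120)];k=k[abs(k[:,2]-np.median(k[:,2]))<3];print('knob',np.median(k[:,2]),cv2.minEnclosingCircle(k[:,:2].astype(np.float32)))
k=w[(abs(w[:,2]-91)<3)];print('ring',cv2.minEnclosingCircle(k[:,:2].astype(np.float32)))
E
```

```text
clock: 3.15
eef_pos: [505.1, -29.8, 225.6]
tool_rot: [-3.138, -0.001, 1.535]
force: [0.5, 0.3, -0.4]
width: 85.6
gripper_force: 0.0
[505.05623367 -29.80654105 225.64538379] [-3.13782086e+00 -8.34350352e-04  1.53479427e+00]
-140 all [499.7 517.9] [58. 59. 59.] rail 
-136 all [479.  519.2] [59. 60. 61.] rail 
-132 all [479.2 519.3] [59. 60. 61.] rail 
-128 all [479.4 519.4] [59. 60. 62.] rail 
-124 all [479.6 520.7] [59. 60. 61.] rail 
-120 all [479.  520.2] [27. 58. 60.] rail [479.4 519.7]
-116 all [480.7 516.7] [28. 58. 59.] rail [492.2 512.9]
-112 all [483.3 516.8] [29. 44. 58.] rail [488.1 512.9]
-108 all [488.3 513. ] [28. 29. 30.] rail [488.3 513. ]
-104 all [488.4 513.2] [28. 29. 30.] rail [488.4 513.2]
-100 all [488.7 513.2] [28. 29. 30.] rail [488.7 513.2]
-96 all [488.8 513.4] [28. 29. 30.] rail [488.8 513.4]
-92 all [489.  513.5] [28. 29. 30.] rail [489.  513.5]
-88 all [489.2 513.6] [28. 29. 30.] rail [489.2 513.6]
-84 all [489.4 513.7] [28. 29. 30.] rail [489.4 513.7]
-80 all [489.6 513.8] [28. 29. 30.] rail [489.6 513.8]
-76 all [489.8 513.9] [28. 29. 31.] rail [489.8 513
[... 834 characters left out ...]
[28. 30. 45.] rail [492.8 516.8]
-8 all [491.6 516.9] [28. 30. 46.] rail [493.  516.9]
-4 all [493.2 517.1] [28. 45. 48.] rail [493.2 517.1]
0 all [493.4 518.4] [28. 44. 47.] rail [493.4 518.4]
4 all [493.6 518.4] [28. 44. 47.] rail [493.6 518.4]
8 all [488.2 526.4] [58. 60. 62.] rail 
12 all [483.8 528.9] [60. 62. 64.] rail 
16 all [484.  528.9] [61. 63. 64.] rail 
jawtop ((499.5428466796875, -138.72218322753906), (52.94252395629883, 65.20213317871094), 86.8966293334961)
btn [[495.4 -23.3  46.1]
 [504.8 -18.3  47.9]
 [513.6   2.5  52. ]]
knob 125.18184464286665 ((497.03582763671875, -183.95416259765625), 17.648666381835938)
ring ((495.8979187011719, -184.00433349609375), 27.828418731689453)
```

View pics/g2.png

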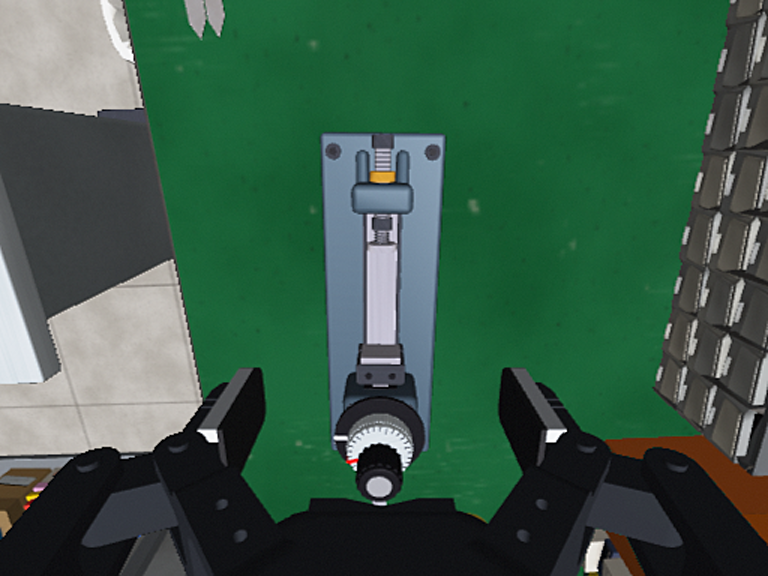

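The bed is clear. Rail axis: x = 502.2+0.048(y+70), yaw -0.048, rail top z 29. The jaw face is near y=-112 and the anvil face near y=-25. The knob axis is at (497,-184) with its top at z=125. Next I'll go to the nickel cylinder.

```bash
python3 -m handwheel '[{"delta_pos":[0.4,3.7,-0.3],"yaw":0},{"delta_pos":[0.4,3.7,-0.3],"yaw":0},{"delta_pos":[0.4,3.7,-0.3],"yaw":0},{"delta_pos":[0.4,3.7,-0.3],"yaw":0},{"delta_pos":[0.4,3.7,-0.3],"yaw":0},{"delta_pos":[0.4,3.7,-0.3],"yaw":0},{"delta_pos":[0.4,3.7,-0.3],"yaw":0},{"delta_pos":[0.4,3.7,-0.3],"yaw":0},{"delta_pos":[0.4,3.7,-0.3],"yaw":0},{"delta_pos":[0,0,0],"yaw":0}]'
python3 - <<'E'
from h import *
s=status.read_state();p=get_image('wrist');print(s['eef_pos'],s['tool_rot'])
w=pts(p,s);np.savez('n1',w=w,c=p['color'])
for k in ('nickel_cylinder','brass_cylinder_a'):
  for b in models.boxes_of(p,k)[:3]:
    l,t,r,bb=[int(x) for x in b['rect']]
    print(k,round(b['score'],2),(l,t,r,bb),np.nanmedian(w[t:bb,l:r].reshape(-1,3),0).round(0))
save(p,'n1.png',s=1.5)
q=w.reshape(-1,3);q=q[(abs(q[:,0]-547)<60)&(abs(q[:,1]-338)<55)]
print('table',np.nanmedian(q[:,2]))
c=q[(q[:,2]>5)&(q[:,2]<25)];print(len(c),cv2.minAreaRect(c[:,:2].astype(np.float32)),np.percentile(c[:,2],[5,50,95]))
m=c[:,:2].mean(0);e,v=np.linalg.eigh(np.cov((c[:,:2]-m).T));print(m,v[:,1])
E
```

```text
clock: 4.03
eef_pos: [540.9, 310.8, 201.9]
tool_rot: [3.14, -0.008, 1.539]
force: [-0.8, 0.8, 0.3]
width: 85.3
gripper_force: 0.0
[540.87935851 310.75710574 201.86624069] [ 3.13979437 -0.00837947  1.53949544]
nickel_cylinder 0.82 (240, 116, 272, 177) [543. 343.  13.]
brass_cylinder_a 0.85 (146, 178, 180, 229) [421. 272.  13.]
brass_cylinder_a 0.67 (138, 64, 177, 130) [431. 403.  12.]
table 272.3379439339642
1531 ((548.1389770507812, 338.0157165527344), (109.6806640625, 116.13870239257812), 89.73137664794922) [ 5.4027653  13.97726624 17.95773622]
[545.42060334 342.45317702] [0.14712041 0.98911859]
```

View pics/n1.png

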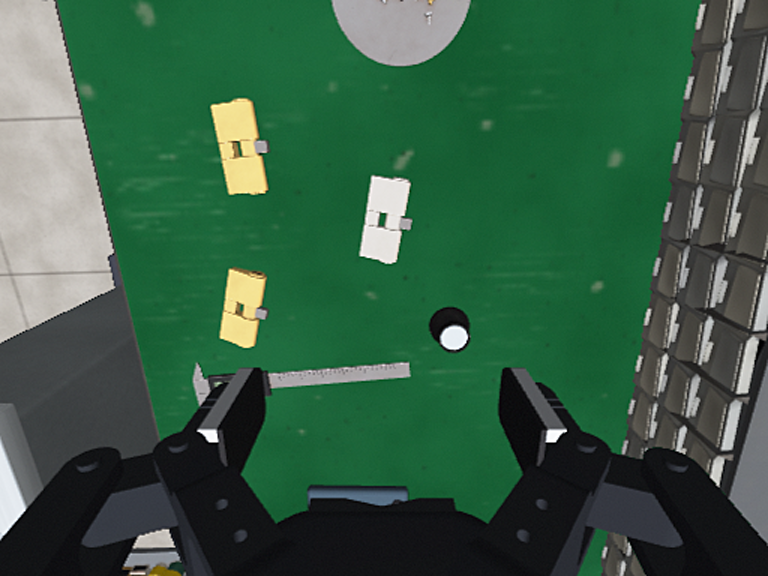

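The picture shows the nickel cylinder (white) at (385,220) with its cam at (406,224) on the +x side, tilted slightly. The brass ones are at (240,147) and (243,308), and a small black bottle stands at (450,330). I'll fit the cylinder's pose.

```bash
cat > fit.py <<'E'
from h import *
def nick(w,c,x0,y0,zlo,zhi,r=50):
    m=(abs(w[...,0]-x0)<r)&(abs(w[...,1]-y0)<r)&(w[...,2]>zlo)&(w[...,2]<zhi)
    q=w[m][:,:2]
    n,l,_,_=cv2.connectedComponentsWithStats(m.astype(np.uint8))
    lab=l[m];k=np.bincount(lab).argmax();q=q[lab==k]
    # model footprint without cam: fit by maximizing alignment via trimmed rect
    best=None
    for a in np.arange(-.5,.5,.005):
        ux=np.array([np.cos(a),np.sin(a)]);uy=np.array([-np.sin(a),np.cos(a)])
        u=q@ux;v=q@uy
        vm=(v.max()+v.min())/2
        body=abs(v-vm)>9
        wd=np.percentile(u[body],99.)-np.percentile(u[body],1.); ln=np.percentile(v,99.5)-np.percentile(v,.5)
        if best is None or wd*1+ln*0<best[0]:
            best=(wd,a,u[body].min(),u[body].max(),v.min(),v.max(),u.max())
    wd,a,u0,u1,v0,v1,um=best
    ux=np.array([np.cos(a),np.sin(a)]);uy=np.array([-np.sin(a),np.cos(a)])
    ctr=ux*(u0+u1)/2+uy*(v0+v1)/2
    print('angle',round(a,3),'width',u1-u0,'cam out',um-u1,'len',v1-v0,'centre',ctr,'n',len(q))
    return a,ctr
E
python3 - <<'E'
from fit import *
d=np.load('n1.npz');w=d['w'];nick(w,d['c'],545,342,5,25)
nick(w,d['c'],545,342,10,25)
q=w.reshape(-1,3);b=q[(abs(q[:,0]-585)<40)&(abs(q[:,1]-285)<40)&(q[:,2]>8)&(q[:,2]<100)];print('bottle',b.min(0),b.max(0))
t=q[(abs(q[:,0]-545)<15)&(abs(q[:,1]-400)<15)];print('tab',np.nanmedian(t[:,2]))
E
```

```text
angle -0.195 width 33.06844135689812 cam out 6.874106609190051 len 73.03635854501732 centre [543.03777117 340.45489244] n 1433
angle -0.205 width 31.723526066415104 cam out 6.00451353684997 len 68.89370825312312 centre [544.2318558  342.28386821] n 1403
bottle [545.33594688 245.00057748   8.01630571] [615.58536584 324.94317754  33.51090307]
tab 3.3556654387589333
```

```bash
python3 -m handwheel '[{"delta_pos":[0.18,1.27,-3.5],"yaw":-0.042},{"delta_pos":[0.18,1.27,-3.5],"yaw":-0.042},{"delta_pos":[0.18,1.27,-3.5],"yaw":-0.042},{"delta_pos":[0.18,1.27,-3.5],"yaw":-0.042},{"delta_pos":[0,0,-1.5],"yaw":0},{"delta_pos":[0,0,-1.5],"yaw":0},{"delta_pos":[0,0,-1.5],"yaw":0},{"delta_pos":[0,0,-1.0],"yaw":0},{"delta_pos":[0,0,-0.4],"yaw":0},{"delta_pos":[0,0,0],"yaw":0}]' 0.5
python3 -c "
from h import *
s=status.read_state();p=get_image('wrist');save(p,'n2.png');print(s['width'],s['force'])"
```

```text
clock: 5.02
eef_pos: [549.0, 351.8, 0.9]
tool_rot: [-3.141, 0.001, 1.363]
force: [0.2, 0.3, 0.6]
width: 63.9
gripper_force: 0.0
63.88185313983566 [0.21869876 0.25645801 0.56478255]
```

View pics/n2.png

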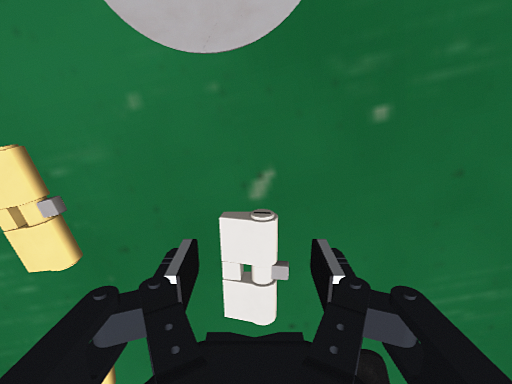

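The cylinder is upright between the fingers with its cam at (280,271), still level with the pads, so the tool is about 10 mm short in y. I'll shift it and close.

```bash
python3 -m handwheel '[{"delta_pos":[0,0.6,0.2],"yaw":0},{"delta_pos":[0,0.5,0],"yaw":0},{"delta_pos":[0,0,0],"yaw":0}]'
python3 -m handwheel '[{"delta_pos":[0,0,0],"yaw":0},{"delta_pos":[0,0,0],"yaw":0},{"delta_pos":[0,0,0],"yaw":0},{"delta_pos":[0,0,0],"yaw":0},{"delta_pos":[0,0,0],"yaw":0},{"delta_pos":[0,0,0],"yaw":0}]' -1
python3 -m handwheel '[{"delta_pos":[0,0,1.0],"yaw":0},{"delta_pos":[0,0,3],"yaw":0},{"delta_pos":[0,0,4],"yaw":0},{"delta_pos":[0,0,4],"yaw":0},{"delta_pos":[0,0,0],"yaw":0}]'
python3 -c "
from h import *
s=status.read_state();p=get_image('wrist');save(p,'n3.png');np.savez('n3',w=pts(p,s),c=p['color']);print(s['width'],s['force'],s['gripper_force'])"
```

```text
clock: 5.32
eef_pos: [549.1, 367.1, 4.7]
tool_rot: [3.14, -0.004, 1.366]
force: [-0.1, 1.6, 0.6]
width: 64.2
gripper_force: 0.0
clock: 5.82
eef_pos: [548.9, 364.1, 3.9]
tool_rot: [3.141, -0.0, 1.364]
force: [-1.3, -0.3, 4.7]
width: 28.8
gripper_force: 59.3
clock: 6.23
eef_pos: [552.9, 367.6, 131.8]
tool_rot: [3.132, -0.011, 1.364]
force: [0.0, 1.5, -0.9]
width: 28.8
gripper_force: 59.7
28.830109026035124 [ 0.00828669  1.47626113 -0.92164962] 59.74587466567755
```

View pics/n3.png

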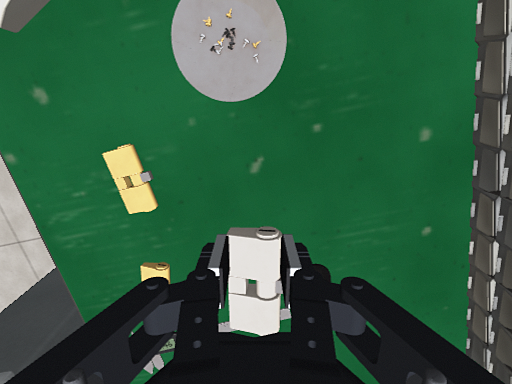

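The cylinder is held straight between the pads, with its far end at (265,232) and its cam at (280,290) clear behind the pads. I'll measure its pose in the tool frame.

Run:
```python
from h import *
d=np.load('n3.npz');c=d['c'].astype(int);s=status.read_state()
T=R.from_euler('xyz',s['tool_rot']).as_matrix()
t=(d['w']-s['eef_pos'])@T   # tool coords
v,u=np.mgrid[:384,:512]
m=(u>226)&(u<292)&(v>222)&(v<338)&(c.min(-1)>150)&(abs(t[...,2]+12)<25)
q=t[m];print(len(q),np.percentile(q,[1,5,50,95,99],axis=0).round(1))
for x in range(-65,30,5):
    k=q[abs(q[:,0]-x)<2.5]
    if len(k)>5: print(x,len(k),np.percentile(k[:,1],[2,98]).round(1),np.percentile(k[:,2],[5,50,95]).round(1))
g=t[(u>273)&(u<292)&(v>270)&(v<305)&(c.max(-1)>80)&(abs(t[...,2]+10)<20)];print('cam',np.median(g,0))
```

```text
4567 [[-52.3 -14.3 -17.8]
 [-49.1 -12.9 -17.2]
 [-17.3   1.  -13.9]
 [ 10.6  13.8 -10.3]
 [ 12.8  15.4  -9.6]]
-55 41 [-14.2   4.8] [-15.8 -12.2  -9.7]
-50 289 [-14.2  15.3] [-17.  -13.6 -10.1]
-45 323 [-14.2  15.2] [-17.2 -13.7 -10.2]
-40 330 [-13.7  14.9] [-17.1 -13.9 -10.4]
-35 340 [-14.4  14.8] [-17.  -13.8 -10.3]
-30 352 [-14.1  15.3] [-17.2 -14.  -10.2]
-25 302 [-14.5  15.7] [-16.4 -12.9  -9.9]
-20 293 [-13.8  15.6] [-15.4 -12.7 -10. ]
-15 254 [-14.2  14.4] [-17.  -13.3 -10.2]
-10 370 [-13.2  14.2] [-17.3 -14.2 -10.6]
-5 390 [-12.8  14.1] [-17.5 -14.3 -10.8]
0 382 [-12.8  13.8] [-17.5 -14.4 -10.8]
5 408 [-13.1  14.2] [-17.3 -14.2 -10.8]
10 433 [-13.3  14.3] [-17.6 -14.4 -10.9]
15 60 [-4.6 13.1] [-16.8 -14.5 -12.5]
cam [-21.00309345  13.94670883 -13.5681201 ]
```

```bash
python3 -m handwheel '[{"delta_pos":[-0.4,-3.4,-0.2],"yaw":0.013},{"delta_pos":[-0.4,-3.4,-0.2],"yaw":0.013},{"delta_pos":[-0.4,-3.4,-0.2],"yaw":0.013},{"delta_pos":[-0.4,-3.4,-0.2],"yaw":0.013},{"delta_pos":[-0.4,-3.4,-0.2],"yaw":0.013},{"delta_pos":[-0.4,-3.4,-0.2],"yaw":0.013},{"delta_pos":[-0.4,-3.4,-0.2],"yaw":0.013},{"delta_pos":[-0.4,-3.4,-0.2],"yaw":0.013},{"delta_pos":[-0.4,-3.4,-0.2],"yaw":0.013},{"delta_pos":[-0.4,-3.4,-0.2],"yaw":0.013}]'
python3 -m handwheel '[{"delta_pos":[-0.5,-3.4,-0.4],"yaw":0.013},{"delta_pos":[-0.5,-3.2,-0.4],"yaw":0.013},{"delta_pos":[0,0,0],"yaw":0},{"delta_pos":[0,0,0],"yaw":0}]'
python3 - <<'E'
from h import *
for f,xs in(('g2',(420,440)),('g1',(425,445))):
    q=np.load(f+'.npz')['w'].reshape(-1,3);m=(q[:,0]>xs[0])&(q[:,0]<xs[1])&(abs(q[:,1]+30)<30)&(q[:,2]<50);print(f,'table',np.median(q[m][:,2]))
    m=(q[:,0]>465)&(q[:,0]<482)&(abs(q[:,1]+50)<30)&(q[:,2]<50);print('plate',np.median(q[m][:,2]))
    m=(q[:,0]>494)&(q[:,0]<509)&(abs(q[:,1]+60)<25)&(q[:,2]<50);print('rail',np.median(q[m][:,2]))
E
```

```text
clock: 7.12
eef_pos: [507.3, 22.3, 102.3]
tool_rot: [-3.139, 0.0, 1.496]
force: [0.8, 0.8, -2.0]
width: 28.7
gripper_force: 59.7
clock: 7.45
eef_pos: [497.0, -44.7, 94.1]
tool_rot: [-3.138, 0.001, 1.515]
force: [0.5, 1.0, -1.1]
width: 28.7
gripper_force: 59.7
g2 table 3.4859570887500126
plate 12.939947887205562
rail 29.002115037844277
g1 table 3.2703942322787896
plate 12.844384758910508
rail 28.89496388388585
```

```bash
python3 -m handwheel '[{"delta_pos":[0.28,-0.26,-1.5],"yaw":0.008},{"delta_pos":[0,0,-2.0],"yaw":0},{"delta_pos":[0,0,-1.5],"yaw":0},{"delta_pos":[0,0,-0.8],"yaw":0},{"delta_pos":[0,0,0],"yaw":0},{"delta_pos":[0,0,0],"yaw":0}]'
python3 - <<'E'
from h import *
s=status.read_state();p=get_image('wrist');save(p,'b1.png',crop=(130,60,400,330),s=2.2);np.savez('b1',w=pts(p,s),c=p['color']);print(s['eef_pos'],s['tool_rot'],s['force'])
E
```

```text
clock: 7.95
eef_pos: [501.4, -43.3, 37.1]
tool_rot: [-3.141, -0.001, 1.53]
force: [0.7, 0.2, -1.3]
width: 28.5
gripper_force: 59.7
[501.38698042 -43.30998566  37.11473456] [-3.14069561e+00 -5.14980396e-04  1.53045466e+00] [ 0.72648748  0.186      -1.34570374]
```

View pics/b1.png

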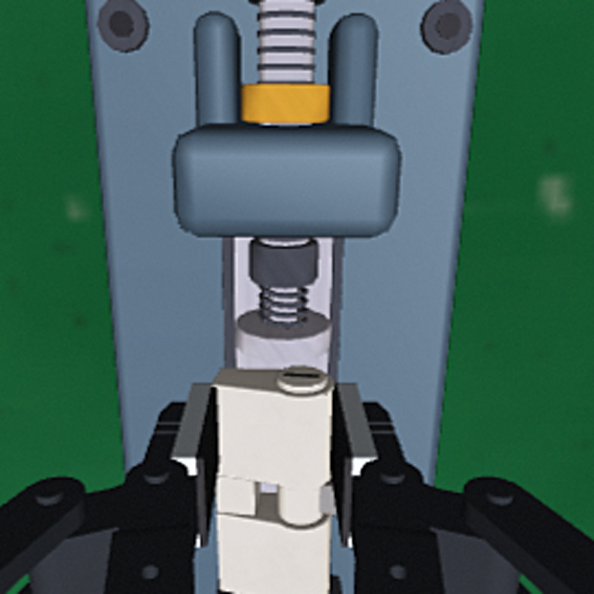

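The crop shows the anvil button at (284,330) straight ahead of the cylinder's end face at (275,375), with a small gap. The cylinder is roughly centred on the rail. I'll check it by depth.

Run:
```python
from h import *
d=np.load('b1.npz');w=d['w'];v,u=np.mgrid[:384,:512]
def s(b,zl,zh):
    m=(u>=b[0])&(u<b[2])&(v>=b[1])&(v<b[3])&(w[...,2]>zl)&(w[...,2]<zh);q=w[m];return q
q=s((235,200,285,230),-10,80)
for y in range(-40,10,2):
    k=q[abs(q[:,1]-y)<1]
    if len(k): print(y,np.percentile(k[:,0],[2,98]).round(1),np.percentile(k[:,2],[5,95]).round(1))
b=s((225,160,295,230),-10,80)
print('rows')
for vv in range(168,240,4):
    k=w[vv,228:284];i=[5,15,25,30,35,45];print(vv,[tuple(k[j].round(0).astype(int)) for j in i])
```

```text
-40 [488.3 521. ] [12.6 18.4]
-38 [488.4 520.9] [13.4 18.5]
-36 [488.5 520.9] [14.1 29.6]
-34 [489.4 519.8] [17.7 29.8]
-32 [489.2 520.1] [17.4 39.9]
-30 [488.9 520.4] [17.3 41.6]
-28 [489.  520.6] [17.1 19.2]
-26 [489.1 520.7] [16.9 18.4]
-24 [489.4 520.6] [16.9 50.6]
-22 [490.  519.4] [17.9 51.4]
-20 [492.3 515.9] [29.1 51.4]
-18 [492.5 515.6] [28.9 50.9]
-16 [492.8 509.5] [34.7 47.1]
-14 [499.4 510.1] [40.3 45.2]
-12 [499.3 506.1] [42.  43.9]
rows
168 [(np.int64(490), np.int64(0), np.int64(17)), (np.int64(496), np.int64(2), np.int64(28)), (np.int64(502), np.int64(5), np.int64(45)), (np.int64(505), np.int64(5), np.int64(45)), (np.int64(507), np.int64(5), np.int64(45)), (np.int64(513), np.int64(1), np.int64(29))]
172 [(np.int64(489), np.int64(-3), np.int64(17)), (np.int64(497), np.int64(2), np.int64(38)), (np.int64(502), np.int64(4), np.int64(47)), (np.int64(505), np.int64(4), np.int64(47)), (np.int64(507), np.int64(3), np.int64(46)), (np.int64(512), np.int64(3), np.int64(44))]
176 [(np.int64(489), np.int64(-5), np.int64(19)), (np.int64(497), np.int64(0), np.int64(39)), (np.int64(50
[... 3660 characters left out ...]
 (np.int64(503), np.int64(-31), np.int64(39)), (np.int64(506), np.int64(-31), np.int64(39)), (np.int64(512), np.int64(-31), np.int64(40))]
232 [(np.int64(489), np.int64(-32), np.int64(42)), (np.int64(495), np.int64(-32), np.int64(41)), (np.int64(501), np.int64(-32), np.int64(42)), (np.int64(503), np.int64(-31), np.int64(43)), (np.int64(506), np.int64(-31), np.int64(44)), (np.int64(512), np.int64(-31), np.int64(45))]
236 [(np.int64(489), np.int64(-33), np.int64(45)), (np.int64(495), np.int64(-32), np.int64(46)), (np.int64(501), np.int64(-32), np.int64(47)), (np.int64(503), np.int64(-32), np.int64(46)), (np.int64(506), np.int64(-31), np.int64(49)), (np.int64(511), np.int64(-32), np.int64(48))]
```

```bash
python3 -m handwheel '[{"delta_pos":[-0.14,0,0],"yaw":-0.007},{"delta_pos":[0,0,-0.3],"yaw":0},{"delta_pos":[0,0,-0.2],"yaw":0},{"delta_pos":[0,0,0],"yaw":0},{"delta_pos":[0,0,0],"yaw":0}]'
python3 -m handwheel '[{"delta_pos":[0,0,-0.1],"yaw":0},{"delta_pos":[0,0,0],"yaw":0}]'
python3 -m handwheel '[{"delta_pos":[0,0,-0.1],"yaw":0},{"delta_pos":[0,0,0],"yaw":0}]'
```

```text
clock: 8.42
eef_pos: [500.2, -44.5, 32.4]
tool_rot: [3.142, 0.0, 1.522]
force: [0.1, -0.2, -1.4]
width: 28.8
gripper_force: 59.7
clock: 8.58
eef_pos: [500.3, -44.5, 31.8]
tool_rot: [3.141, 0.0, 1.522]
force: [-1.0, -0.3, 3.3]
width: 28.7
gripper_force: 60.3
clock: 8.75
eef_pos: [500.4, -44.5, 31.7]
tool_rot: [3.141, 0.001, 1.522]
force: [-3.4, 1.1, 15.4]
width: 28.9
gripper_force: 61.3
```

```bash
python3 -m handwheel '[{"delta_pos":[0,0,0.1],"yaw":0},{"delta_pos":[0,0,0],"yaw":0},{"delta_pos":[0,0,0],"yaw":0},{"delta_pos":[0,0,0],"yaw":0}]' 0.4
python3 -m handwheel '[{"delta_pos":[0,0,1],"yaw":0},{"delta_pos":[0,0,3],"yaw":0},{"delta_pos":[0,0,4],"yaw":0},{"delta_pos":[0,-1,4],"yaw":0},{"delta_pos":[0,-3,2.5],"yaw":0},{"delta_pos":[0,-3,2],"yaw":0},{"delta_pos":[0,0,0],"yaw":0},{"delta_pos":[0,0,0],"yaw":0}]'
python3 - <<'E'
from h import *
s=status.read_state();p=get_image('wrist');save(p,'k1.png',crop=(150,80,390,340),s=2.3);w=pts(p,s);np.savez('k1',w=w,c=p['color'],e=s['eef_pos'],r=s['tool_rot'])
w=w.reshape(-1,3)
k=w[(w[:,2]>118)&(w[:,2]<129)&(abs(w[:,0]-497)<40)&(abs(w[:,1]+184)<40)];print('knob',len(k),np.median(k[:,2]),cv2.minEnclosingCircle(k[:,:2].astype(np.float32)))
c=w[(w[:,2]>36)&(w[:,2]<54)&(abs(w[:,0]-500)<24)&(w[:,1]>-104)&(w[:,1]<-30)];print('cyl',cv2.minAreaRect(c[:,:2].astype(np.float32)),np.percentile(c[:,1],[1,99]),np.percentile(c[:,2],[5,50,95]))
E
```

```text
clock: 9.08
eef_pos: [500.3, -44.4, 31.2]
tool_rot: [3.141, -0.0, 1.522]
force: [-0.8, 0.2, 0.4]
width: 59.6
gripper_force: 0.0
clock: 9.75
eef_pos: [500.5, -116.9, 197.9]
tool_rot: [3.139, 0.001, 1.517]
force: [0.9, 0.1, -0.5]
width: 59.8
gripper_force: 0.0
knob 1013 124.85244235427174 ((496.586669921875, -184.12289428710938), 18.282161712646484)
cyl ((502.47540283203125, -66.4017105102539), (68.7508773803711, 38.237388610839844), 87.81303405761719) [-99.08861529 -33.85430571] [38.67113106 42.29273863 45.81970789]
```

View pics/k1.png

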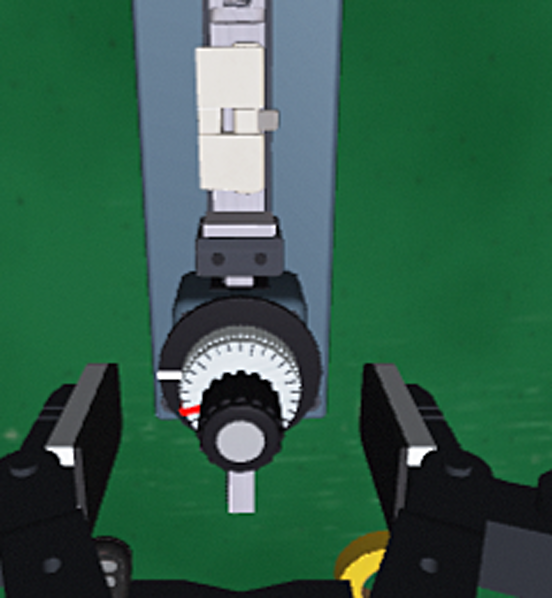

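The cylinder lies squarely on the rail between the anvil and the jaw at (240,225). The index is at (170,376), the red zero at (190,411) and the knob top at (241,440). Now I'll go to the knob.

```bash
python3 -m handwheel '[{"delta_pos":[-0.2,-2.3,-1],"yaw":0},{"delta_pos":[-0.2,-2.3,-2],"yaw":0},{"delta_pos":[0,-2.1,-2],"yaw":0},{"delta_pos":[0,0,-1],"yaw":0},{"delta_pos":[0,0,0],"yaw":0},{"delta_pos":[0,0,0],"yaw":0}]'
python3 - <<'E'
from h import *
q=np.load('k1.npz')['w'].reshape(-1,3)
for y in np.arange(-128,-96,2):
    k=q[(abs(q[:,1]-y)<1)&(abs(q[:,0]-500)<12)&(q[:,2]<80)]
    if len(k):print(y,np.percentile(k[:,2],[5,50,95]).round(1))
E
```

```text
clock: 10.3
eef_pos: [495.8, -179.1, 135.5]
tool_rot: [-3.139, -0.002, 1.524]
force: [0.1, -0.6, 0.0]
width: 59.7
gripper_force: 0.0
-128 [58.7 60.4 61.6]
-126 [59.  60.1 61.6]
-124 [59.1 59.8 60.8]
-122 [58.9 59.6 60.7]
-120 [57.1 59.3 60.2]
-118 [56.9 57.6 58.7]
-116 [57.  57.9 58.8]
-114 [29.  52.2 58.7]
-112 [28.2 38.9 56.7]
-110 [27.5 28.9 30. ]
-108 [27.8 29.  30.1]
-106 [27.6 28.5 29.8]
-104 [27.6 29.1 29.6]
-102 [27.9 29.1 36.2]
-100 [40.7 43.  44.5]
-98 [40.7 43.6 46.1]
```

```bash
python3 -m handwheel '[{"delta_pos":[0.08,-0.5,-0.5],"yaw":0},{"delta_pos":[0,0,-1.2],"yaw":0},{"delta_pos":[0,0,-1.2],"yaw":0},{"delta_pos":[0,0,-0.8],"yaw":0},{"delta_pos":[0,0,0],"yaw":0},{"delta_pos":[0,0,0],"yaw":0}]'
```

```text
clock: 10.8
eef_pos: [497.2, -185.7, 99.5]
tool_rot: [-3.142, -0.0, 1.523]
force: [0.2, -0.1, -0.2]
width: 59.5
gripper_force: 0.0
```

```bash
python3 -m handwheel '[{"delta_pos":[-0.05,0.15,0],"yaw":0},{"delta_pos":[0,0,0],"yaw":0}]'
python3 -m handwheel '[{"delta_pos":[0,0,0],"yaw":0},{"delta_pos":[0,0,0],"yaw":0},{"delta_pos":[0,0,0],"yaw":0},{"delta_pos":[0,0,0],"yaw":0},{"delta_pos":[0,0,0],"yaw":0}]' -1
python3 -m handwheel '[{"delta_pos":[0,0,0],"yaw":-0.06},{"delta_pos":[0,0,0],"yaw":-0.08},{"delta_pos":[0,0,0],"yaw":-0.08},{"delta_pos":[0,0,0],"yaw":-0.08},{"delta_pos":[0,0,0],"yaw":-0.05},{"delta_pos":[0,0,0],"yaw":0},{"delta_pos":[0,0,0],"yaw":0}]'
python3 -c "
from h import *
s=status.read_state();print(s['torque'],s['qpos'])"
```

```text
clock: 10.97
eef_pos: [497.0, -184.5, 100.0]
tool_rot: [3.14, 0.0, 1.522]
force: [-0.1, -0.5, -0.7]
width: 59.5
gripper_force: 0.0
clock: 11.38
eef_pos: [497.0, -185.0, 100.1]
tool_rot: [3.14, 0.0, 1.522]
force: [-0.0, -0.3, 5.8]
width: 34.4
gripper_force: 59.3
clock: 11.97
eef_pos: [496.6, -185.0, 100.1]
tool_rot: [3.141, 0.0, 1.171]
force: [-1.3, 0.2, 6.6]
width: 34.6
gripper_force: 59.3
[ 0.14332814  0.26712666 -0.1822001 ] [ 0.50367249  0.66521126 -0.30206626  1.96358398  0.35201459  0.56263817
 -0.43768801]
```

```bash
cat > jaw.py <<'E'
from h import *
def jaw():
    s=status.read_state();p=get_image('wrist');w=pts(p,s);q=w.reshape(-1,3)
    # rail coords
    uy=np.array([.048,.9988]);ux=np.array([.9988,-.048]);o=np.array([502.3,-68.5])
    a=(q[:,:2]-o)@uy;b=(q[:,:2]-o)@ux;z=q[:,2]
    m=(abs(b)<12)&(z>50)&(z<66)&(a<-5)&(a>-90);h=a[m];print('yaw',s['tool_rot'][2].round(4),'torque',np.round(s['torque'],2),'jaw front',np.percentile(h,[95,98,99.5]).round(1) if len(h) else None)
    m=(abs(b)<10)&(z>36)&(z<48)&(a>-60)&(a<39);h=a[m];print('cyl ends',np.percentile(h,[.5,2,98,99.5]).round(1),len(h))
    m=(abs(b)<6)&(z>47)&(z<54)&(a>36)&(a<60);h=a[m];print('btn',np.percentile(h,[.5,2,50,98]).round(1) if len(h) else None,len(h))
    return s,p,w
if __name__=='__main__': jaw()
E
python3 jaw.py
```

```text
yaw 1.171 torque [ 0.14  0.27 -0.18] jaw front [-40.6 -39.8 -39.4]
cyl ends [-32.5 -31.1  32.5  34. ] 3130
btn None 0
```

```bash
python3 -m handwheel '[{"delta_pos":[0,0,0],"yaw":-0.08},{"delta_pos":[0,0,0],"yaw":-0.08},{"delta_pos":[0,0,0],"yaw":-0.08},{"delta_pos":[0,0,0],"yaw":-0.08},{"delta_pos":[0,0,0],"yaw":-0.08},{"delta_pos":[0,0,0],"yaw":-0.08},{"delta_pos":[0,0,0],"yaw":-0.08},{"delta_pos":[0,0,0],"yaw":-0.08},{"delta_pos":[0,0,0],"yaw":0},{"delta_pos":[0,0,0],"yaw":0}]'
python3 jaw.py; python3 -m handwheel '[{"delta_pos":[0,0,0],"yaw":-0.04},{"delta_pos":[0,0,0],"yaw":-0.04},{"delta_pos":[0,0,0],"yaw":-0.04},{"delta_pos":[0,0,0],"yaw":0},{"delta_pos":[0,0,0],"yaw":0}]'
python3 jaw.py
```

```text
clock: 12.85
eef_pos: [496.0, -184.4, 100.1]
tool_rot: [-3.141, 0.0, 0.531]
force: [-2.7, 2.8, 7.9]
width: 34.4
gripper_force: 59.4
yaw 0.5311 torque [ 0.29  0.49 -0.23] jaw front [-31.9 -31.1 -30.7]
cyl ends [-59.6 -58.2  36.3  37.2] 2585
btn [44.2 44.4 46.7 50.7] 224
clock: 13.32
eef_pos: [496.0, -184.3, 100.1]
tool_rot: [-3.141, 0.0, 0.411]
force: [-3.0, 1.6, 8.2]
width: 34.4
gripper_force: 59.5
yaw 0.4115 torque [ 0.3   0.58 -0.12] jaw front [-30.4 -29.6 -29. ]
cyl ends [-59.6 -58.4  37.6  38.3] 2471
btn [43.8 44.3 46.7 50.6] 204
```

```bash
st(){ python3 jaw.py; }
python3 -m handwheel '[{"delta_pos":[0,0,0],"yaw":-0.05},{"delta_pos":[0,0,0],"yaw":-0.05},{"delta_pos":[0,0,0],"yaw":0},{"delta_pos":[0,0,0],"yaw":0}]' >/dev/null; st
python3 -m handwheel '[{"delta_pos":[0,0,0],"yaw":-0.04},{"delta_pos":[0,0,0],"yaw":0},{"delta_pos":[0,0,0],"yaw":0}]' >/dev/null; st
python3 -m handwheel '[{"delta_pos":[0,0,0],"yaw":-0.04},{"delta_pos":[0,0,0],"yaw":0},{"delta_pos":[0,0,0],"yaw":0}]'; st
```

```text
yaw 0.3114 torque [ 0.34  0.5  -0.2 ] jaw front [-29.  -28.1 -27.6]
cyl ends [-59.6 -58.3  37.7  38.7] 2340
btn [43.8 44.1 46.8 50.7] 204
yaw 0.2718 torque [ 0.43  0.57 -0.11] jaw front [-28.5 -27.6 -27.2]
cyl ends [-59.6 -58.4  38.   38.8] 2287
btn [43.7 44.2 46.8 50.9] 193
clock: 14.3
eef_pos: [495.9, -184.1, 100.1]
tool_rot: [-3.14, 0.001, 0.232]
force: [-3.0, 2.2, 8.8]
width: 34.4
gripper_force: 59.5
yaw 0.2319 torque [ 0.4   0.54 -0.04] jaw front [-27.9 -27.  -26.6]
cyl ends [-59.7 -58.4  37.7  38.7] 2226
btn [44.1 44.2 46.5 51. ] 187
```

```bash
cat > gap.py <<'E'
from h import *
uy=np.array([.048,.9988]);ux=np.array([.9988,-.048]);o=np.array([502.3,-68.5])
T=[];Z=[]
for i in range(3):
    s=status.read_state();T.append(s['torque'][2]);p=get_image('wrist');q=pts(p,s).reshape(-1,3)
    a=(q[:,:2]-o)@uy;b=(q[:,:2]-o)@ux;m=(abs(b-1)<5)&(a>34)&(a<62)&(q[:,2]<60);Z.append(np.c_[a[m],q[m,2]])
Z=np.vstack(Z)
print('yaw',s['tool_rot'][2].round(4),'tz',np.mean(T).round(3),'F',np.round(s['force'],1))
print(' '.join(f"{y}:{np.median(Z[abs(Z[:,0]-y)<.5,1]):.0f}" for y in range(35,60) if (abs(Z[:,0]-y)<.5).sum()>2))
btn=Z[(Z[:,1]>48.5)&(Z[:,0]>40)];print('btn',np.percentile(btn[:,0],[3,50,97]).round(2),len(btn))
E
python3 gap.py
python3 -m handwheel '[{"delta_pos":[0,0,0],"yaw":-0.03},{"delta_pos":[0,0,0],"yaw":0},{"delta_pos":[0,0,0],"yaw":0}]' >/dev/null; python3 gap.py
python3 -m handwheel '[{"delta_pos":[0,0,0],"yaw":-0.03},{"delta_pos":[0,0,0],"yaw":0},{"delta_pos":[0,0,0],"yaw":0}]' >/dev/null; python3 gap.py
```

```text
yaw 0.2319 tz -0.08 F [-3.3  2.6  9.3]
35:44 36:45 37:45 38:44 39:44 40:45 41:45 42:44 43:43 44:47 45:46 46:49 47:50 48:50 49:50 50:50 51:49 55:44 56:44 57:43 58:42 59:43
btn [44.34 47.3  50.57] 400
yaw 0.2021 tz -0.051 F [-2.2  2.7  8.9]
35:45 36:45 37:44 38:45 39:45 40:45 41:45 42:45 43:43 44:47 45:46 46:50 47:50 48:51 49:50 50:50 51:50 56:44 57:43 58:42 59:43
btn [44.21 47.05 50.42] 407
yaw 0.1722 tz -0.041 F [-2.6  2.6  9.3]
35:45 36:45 37:45 38:45 39:45 40:45 41:45 42:44 44:46 45:47 46:50 47:50 48:50 49:50 50:50 51:50 55:44 56:44 57:43 58:43 59:43
btn [44.39 47.02 50.4 ] 384
```

```bash
sed -i "s/print('yaw'/print('tau7',s['tau'][6].round(3),'yaw'/" gap.py
for i in 1; do python3 -m handwheel '[{"delta_pos":[0,0,0],"yaw":-0.03},{"delta_pos":[0,0,0],"yaw":0},{"delta_pos":[0,0,0],"yaw":0}]' >/dev/null; python3 gap.py; done
python3 -m handwheel '[{"delta_pos":[0,0,0],"yaw":-0.03},{"delta_pos":[0,0,0],"yaw":0},{"delta_pos":[0,0,0],"yaw":0}]' >/dev/null; python3 gap.py
python3 jaw.py
```

```text
tau7 0.026 yaw 0.1422 tz -0.025 F [-2.9  4.1  9.6]
35:45 36:45 37:45 38:45 39:45 40:45 41:45 42:45 43:44 44:47 45:46 46:50 47:50 48:50 49:50 50:50 51:50 56:44 57:43 58:42 59:43
btn [44.31 47.11 50.71] 391
tau7 -0.009 yaw 0.1124 tz 0.007 F [-1.4  2.3  9.2]
35:45 36:45 37:45 38:45 39:45 40:44 41:45 42:45 43:44 44:47 45:47 46:47 47:50 48:50 49:50 50:50 51:50 52:50 56:44 57:44 58:43 59:43
btn [44.86 47.54 51.14] 377
yaw 0.1124 torque [0.43 0.61 0.02] jaw front [-26.3 -25.4 -25. ]
cyl ends [-59.7 -58.6  37.7  38.6] 2076
btn [44.5 44.7 47.2 51.5] 170
```

```bash
python3 -m handwheel '[{"delta_pos":[0,0,0],"yaw":-0.03},{"delta_pos":[0,0,0],"yaw":0},{"delta_pos":[0,0,0],"yaw":0}]' >/dev/null; python3 gap.py
python3 -m handwheel '[{"delta_pos":[0,0,0],"yaw":-0.03},{"delta_pos":[0,0,0],"yaw":0},{"delta_pos":[0,0,0],"yaw":0}]' >/dev/null; python3 gap.py
```

```text
tau7 -0.06 yaw 0.0827 tz 0.045 F [-2.4  2.   9.4]
35:45 36:45 37:45 38:45 39:45 40:45 41:45 42:45 43:45 44:44 45:46 46:47 47:50 48:50 49:50 50:50 51:50 52:50 56:44 57:44 58:44 59:42
btn [45.27 47.92 51.38] 364
tau7 -0.113 yaw 0.053 tz 0.11 F [-3.3  2.5  9. ]
35:45 36:45 37:45 38:44 39:45 40:45 41:45 42:45 43:45 44:44 45:47 46:46 47:48 48:50 49:50 50:50 51:50 52:50 57:44 58:44 59:42
btn [45.61 48.24 51.81] 368
```

The nip is clear. The button has moved about 1.15 mm and the torque has risen 0.135 N·m, so the nip is about 9.5 N. I'll release the knob, rise and measure the marks.

```bash
python3 -m handwheel '[{"delta_pos":[0,0,0],"yaw":0},{"delta_pos":[0,0,0],"yaw":0},{"delta_pos":[0,0,0],"yaw":0},{"delta_pos":[0,0,0],"yaw":0}]' 0.75; python3 gap.py
python3 -m handwheel '[{"delta_pos":[0,0,2],"yaw":0},{"delta_pos":[0,0,3.5],"yaw":0},{"delta_pos":[0,0,3.5],"yaw":0},{"delta_pos":[0,0,2],"yaw":0},{"delta_pos":[0,0,0],"yaw":0},{"delta_pos":[0,0,0],"yaw":0}]'
cat > marks.py <<'E'
from h import *
AX=np.array([496.8,-184.3])
def rep(w,c,name,ax=AX):
    w=w.reshape(-1,3);c=c.reshape(-1,3).astype(int)
    d=w[:,:2]-ax;r=np.hypot(*d.T);az=np.arctan2(d[:,1],d[:,0]);z=w[:,2]
    k=(z>80)&(z<95)&(r<40)
    if k.sum(): print(name,'ring circ',cv2.minEnclosingCircle(w[k][:,:2].astype(np.float32)))
    red=(c[:,0]>130)&(c[:,1]<90)&(c[:,2]<90)&(r<32)&(z>60)&(z<100)
    def m(a): return np.angle(np.exp(1j*a).mean())
    if red.sum():
        e=red&(z>86)
        print(' red n',red.sum(),'az',m(az[red]).round(3),'top only',m(az[e]).round(3) if e.sum() else None,'rz',np.c_[r[red],z[red],az[red]].round(2)[::max(1,red.sum()//8)].tolist())
    wh=(c.min(-1)>170)&(r>29.5)&(r<41)&(z>62)&(z<76)
    if wh.sum(): print(' idx n',wh.sum(),'az',m(az[wh]).round(3),'r',r[wh].min().round(1),r[wh].max().round(1),'z',np.median(z[wh]).round(1))
if __name__=='__main__':
    import sys
    for f in('g1','g2','k1'):
        d=np.load(f+'.npz');rep(d['w'],d['c'],f)
    s=status.read_state();p=get_image('wrist');w=pts(p,s);save(p,sys.argv[1],s=1.5);rep(w,p['color'],'now')
E
python3 marks.py m1.png
```

```text
clock: 17.28
eef_pos: [496.6, -185.2, 99.2]
tool_rot: [3.141, -0.0, 0.051]
force: [0.5, 0.7, 0.5]
width: 74.5
gripper_force: 0.0
tau7 -0.0 yaw 0.0516 tz -0.009 F [ 0.1 -0.4  1. ]
35:45 36:45 37:45 38:45 39:45 40:45 41:45 42:45 43:45 44:44 45:49 46:46 47:48 48:50 49:50 50:50 51:50 52:50 57:44 58:43 59:43
btn [45.31 48.34 51.88] 382
clock: 17.93
eef_pos: [497.2, -185.2, 210.4]
tool_rot: [3.141, -0.003, 0.052]
force: [-0.6, -0.2, -0.4]
width: 74.4
gripper_force: 0.0
g1 ring circ ((496.25787353515625, -183.54583740234375), 28.12717056274414)
 red n 12 az -2.824 top only -2.869 rz [[21.44, 90.26, -2.91], [19.96, 89.93, -2.89], [30.27, 70.82, -2.63], [27.67, 90.7, -2.91], [26.2, 91.46, -2.91], [24.73, 91.09, -2.89], [23.26, 90.55, -2.86], [21.81, 90.48, -2.84], [20.36, 90.1, -2.81], [31.2, 70.14, -2.57], [28.07, 89.39, -2.83], [26.6, 89.94, -2.82]]
 idx n 15 az -3.117 r 30.0 39.6 z 70.5
g2 ring circ ((496.3973693847656, -183.97093200683594), 28.319904327392578)
 red n 16 az -2.895 top only -2.895 rz [[28.25, 89.52, -2.95], [21.72, 91.06, -2.94], [19.25, 91.23, -2.92], [26.87, 91.37, -2.94]
[... 184 characters left out ...]
65130615234)
 red n 20 az -2.891 top only -2.891 rz [[19.87, 90.84, -2.96], [22.24, 90.81, -2.93], [19.85, 92.37, -2.94], [26.6, 90.97, -2.93], [24.74, 90.35, -2.89], [22.38, 91.7, -2.9], [20.71, 90.53, -2.83], [26.91, 91.19, -2.89], [24.71, 91.9, -2.88], [28.66, 90.1, -2.84]]
 idx n 29 az -3.124 r 30.5 39.5 z 70.3
now ring circ ((496.25390625, -184.50100708007812), 28.27871322631836)
 red n 22 az 1.945 top only 1.945 rz [[22.71, 90.8, 1.88], [20.96, 89.58, 1.93], [27.35, 88.6, 1.91], [25.09, 90.21, 1.91], [23.12, 90.34, 1.93], [21.17, 90.43, 1.96], [26.31, 90.7, 1.93], [24.28, 91.25, 1.95], [22.57, 90.18, 2.0], [27.96, 89.27, 1.97], [25.86, 90.11, 1.99]]
 idx n 4 az 3.087 r 38.7 40.3 z 70.0
```

View pics/m1.png

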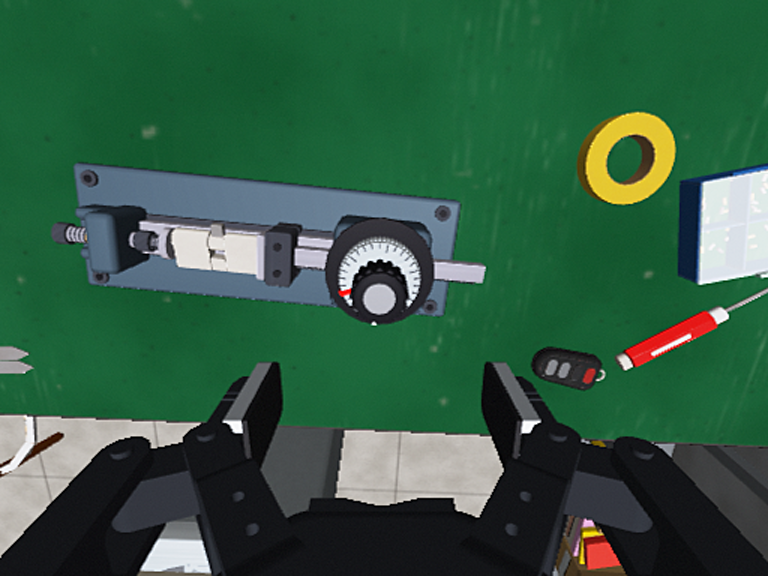

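The cylinder stays nipped after release: the cylinder at (220,250) touches the button at (165,245) and the jaw at (280,255). The red zero is at (345,293), azimuth 1.945. The index is near 3.1, so the ring needs about +1.16 rad. I'll grip the ring.

```bash
python3 -m handwheel '[{"delta_pos":[-0.03,0.08,-2.5],"yaw":0},{"delta_pos":[0,0,-3.5],"yaw":0},{"delta_pos":[0,0,-3],"yaw":0},{"delta_pos":[0,0,-2],"yaw":0},{"delta_pos":[0,0,-1.4],"yaw":0},{"delta_pos":[0,0,-1],"yaw":0},{"delta_pos":[0,0,0],"yaw":0},{"delta_pos":[0,0,0],"yaw":0}]'
```

```text
clock: 18.65
eef_pos: [495.5, -183.9, 74.5]
tool_rot: [-3.141, 0.002, 0.052]
force: [-0.2, -0.1, 0.2]
width: 74.7
gripper_force: 0.0
```

```bash
python3 -m handwheel '[{"delta_pos":[0.1,-0.04,-0.3],"yaw":0},{"delta_pos":[0,0,0],"yaw":0},{"delta_pos":[0,0,0],"yaw":0}]'
python3 -m handwheel '[{"delta_pos":[0,0,0],"yaw":0},{"delta_pos":[0,0,0],"yaw":0},{"delta_pos":[0,0,0],"yaw":0},{"delta_pos":[0,0,0],"yaw":0}]' -1
python3 -m handwheel '[{"delta_pos":[0,0,0],"yaw":0.05},{"delta_pos":[0,0,0],"yaw":0.05},{"delta_pos":[0,0,0],"yaw":0},{"delta_pos":[0,0,0],"yaw":0}]'; python3 gap.py
python3 - <<'E'
from marks import *
s=status.read_state();p=get_image('wrist');rep(pts(p,s),p['color'],'now')
E
```

```text
clock: 18.9
eef_pos: [497.7, -184.7, 73.0]
tool_rot: [3.141, -0.001, 0.052]
force: [-0.6, -0.7, 0.3]
width: 74.7
gripper_force: 0.0
clock: 19.23
eef_pos: [497.5, -183.7, 73.6]
tool_rot: [-3.141, -0.001, 0.052]
force: [-3.9, 1.7, 9.7]
width: 53.7
gripper_force: 61.1
clock: 19.57
eef_pos: [497.5, -183.6, 73.6]
tool_rot: [-3.141, -0.001, 0.153]
force: [-1.9, 1.3, 10.1]
width: 53.5
gripper_force: 61.1
tau7 -0.037 yaw 0.1524 tz 0.057 F [-1.1  2.7 10. ]
35:45 36:45 37:45 38:45 39:45 40:45 41:45 42:45 43:45 44:44 45:47 46:47 47:47 48:50 49:50 50:49
btn [45.34 47.03 49.51] 337
now ring circ ((502.92578125, -183.3138885498047), 39.417633056640625)
 red n 78 az 2.033 top only 2.033 rz [[21.44, 90.75, 1.97], [21.21, 90.46, 2.01], [23.53, 90.34, 2.01], [25.62, 90.88, 2.0], [28.07, 90.47, 2.01], [23.45, 90.39, 2.07], [25.83, 90.18, 2.07], [28.92, 88.38, 2.1], [28.79, 89.27, 2.1]]
 idx n 2 az 2.487 r 38.1 38.8 z 69.4
```

```bash
python3 -m handwheel '[{"delta_pos":[0,0,0],"yaw":0.1},{"delta_pos":[0,0,0],"yaw":0.1},{"delta_pos":[0,0,0],"yaw":0.1},{"delta_pos":[0,0,0],"yaw":0.1},{"delta_pos":[0,0,0],"yaw":0.1},{"delta_pos":[0,0,0],"yaw":0.1},{"delta_pos":[0,0,0],"yaw":0.1},{"delta_pos":[0,0,0],"yaw":0.1},{"delta_pos":[0,0,0],"yaw":0},{"delta_pos":[0,0,0],"yaw":0}]'
python3 -m handwheel '[{"delta_pos":[0,0,0],"yaw":0.1},{"delta_pos":[0,0,0],"yaw":0.1},{"delta_pos":[0,0,0],"yaw":0.05},{"delta_pos":[0,0,0],"yaw":0},{"delta_pos":[0,0,0],"yaw":0}]'
python3 gap.py
python3 - <<'E'
from marks import *
s=status.read_state();p=get_image('wrist');rep(pts(p,s),p['color'],'now')
E
```

```text
clock: 20.6
eef_pos: [497.3, -183.5, 73.6]
tool_rot: [-3.142, -0.001, 0.953]
force: [-2.2, 3.4, 11.2]
width: 53.6
gripper_force: 61.3
clock: 21.02
eef_pos: [497.2, -183.4, 73.6]
tool_rot: [3.141, -0.001, 1.203]
force: [-1.2, 3.2, 10.3]
width: 53.5
gripper_force: 61.3
tau7 -0.036 yaw 1.2026 tz 0.05 F [-1.9  2.7 11. ]

now ring circ ((499.3109130859375, -177.63209533691406), 39.25764465332031)
 red n 80 az 3.067 top only 3.067 rz [[20.41, 90.56, 3.0], [22.82, 90.68, 3.02], [25.07, 90.78, 3.02], [26.9, 90.59, 3.04], [21.31, 91.69, 3.07], [23.28, 91.13, 3.09], [25.14, 90.89, 3.1], [27.23, 90.14, 3.12]]
 idx n 1 az -2.714 r 39.2 39.2 z 69.0Traceback (most recent call last):
  File "gap.py", line 10, in <module>
    btn=Z[(Z[:,1]>48.5)&(Z[:,0]>40)];print('btn',np.percentile(btn[:,0],[3,50,97]).round(2),len(btn))
                                                 ~~~~~~~~~~~~~^^^^^^^^^^^^^^^^^^^^
    return _quantile_unchecked(
        a, q, axis, out, overwrite_input, method, keepdims, weights)
    return _ureduce(a,
                    func=_quantile_ureduce_func,
    ...<5 lines>...
                    overwrite_input=overwrite_input,
                    method=method)
    r = func(a, **kwargs)
    result = _quantile(arr,
                       quantiles=q,
    ...<2 lines>...
                       out=out,
                       weights=wgt)
    slices_having_nans = np.isnan(arr[-1, ...])
                                  ~~~^^^^^^^^^
IndexError: index -1 is out of bounds for axis 0 with size 0
```

```bash
python3 -m handwheel '[{"delta_pos":[0,0,0],"yaw":0.045},{"delta_pos":[0,0,0],"yaw":0},{"delta_pos":[0,0,0],"yaw":0}]'
python3 -m handwheel '[{"delta_pos":[0,0,0],"yaw":0},{"delta_pos":[0,0,0],"yaw":0},{"delta_pos":[0,0,0],"yaw":0},{"delta_pos":[0,0,0],"yaw":0}]' 0.75
python3 -m handwheel '[{"delta_pos":[0,0,1.5],"yaw":0},{"delta_pos":[0,0,3],"yaw":0},{"delta_pos":[-1.5,0,3],"yaw":0.1},{"delta_pos":[-2,2,2],"yaw":0.1},{"delta_pos":[-2,3,0],"yaw":0.1},{"delta_pos":[0,3,0],"yaw":0.07},{"delta_pos":[0,0,0],"yaw":0},{"delta_pos":[0,0,0],"yaw":0}]'
cat > cmp.py <<'E'
from marks import *
s=status.read_state()
for i in range(3):
    p=get_image('wrist');w=pts(p,s);rep(w,p['color'],'now')
save(p,'z1.png',crop=(100,100,400,384),s=2);np.savez('z1',w=w,c=p['color'],e=s['eef_pos'],r=s['tool_rot'])
E
python3 cmp.py
```

```text
clock: 21.47
eef_pos: [497.2, -183.4, 73.6]
tool_rot: [3.141, -0.0, 1.248]
force: [-2.1, 3.8, 11.0]
width: 53.6
gripper_force: 61.3
clock: 21.8
eef_pos: [497.2, -184.9, 72.3]
tool_rot: [3.141, 0.0, 1.246]
force: [0.3, -0.4, 0.0]
width: 74.8
gripper_force: 0.0
clock: 22.47
eef_pos: [442.4, -103.4, 167.7]
tool_rot: [3.141, -0.0, 1.619]
force: [0.3, -0.8, -0.2]
width: 74.6
gripper_force: 0.0
now ring circ ((494.7907409667969, -182.20689392089844), 27.010257720947266)
 red n 34 az -3.124 top only 3.128 rz [[28.4, 88.92, 3.07], [30.1, 69.86, -2.65], [25.88, 92.22, 3.05], [21.84, 90.99, 3.07], [28.3, 90.5, -3.13], [24.5, 90.65, 3.14], [20.59, 90.15, -3.13], [24.67, 92.32, 3.14], [20.86, 92.26, 3.13]]
 idx n 36 az 3.101 r 29.6 40.0 z 70.3
now ring circ ((494.92193603515625, -181.03790283203125), 27.070096969604492)
 red n 35 az 3.111 top only 3.062 rz [[28.63, 89.15, 3.03], [26.85, 90.54, 3.02], [27.46, 89.82, 3.09], [24.04, 91.53, 3.02], [20.32, 91.55, 2.99], [26.65, 91.41, 3.08], [22.75, 90.85, 3.08], [26.66, 92.24, 3.1], [21.63, 90.67, 3.13]]
 idx n 30 az 3.051 r 29.9 39.7 z 70.9
now ring circ ((494.3585205078125, -179.81243896484375), 27.174894332885742)
 red n 31 az 3.027 top only 3.027 rz [[28.58, 88.88, 3.03], [27.6, 89.7, 3.05], [25.36, 92.02, 2.97], [22.51, 91.75, 2.95], [28.46, 90.12, 3.08], [25.84, 91.18, 3.04], [23.06, 91.34, 3.02], [20.09, 90.73, 3.01], [25.51, 90.35, 3.11], [22.79, 91.03, 3.08], [20.06, 91.49, 3.04]]
 idx n 35 az 3.036 r 29.9 39.8 z 70.9
```

```bash
python3 -m handwheel '[{"delta_pos":[0,0,0],"yaw":0},{"delta_pos":[0,0,0],"yaw":0},{"delta_pos":[0,0,0],"yaw":0},{"delta_pos":[0,0,0],"yaw":0}]'
python3 - <<'E'
from h import *
from scipy.optimize import least_squares
D=[]
for i in range(5):
    s=status.read_state();p=get_image('wrist');w=pts(p,s).reshape(-1,3);c=p['color'].reshape(-1,3).astype(int)
    D.append(np.c_[w,c])
save(p,'z1.png',crop=(170,190,310,330),s=4)
D=np.vstack(D);w=D[:,:3];c=D[:,3:]
A=np.array([496.5,-184.2]);r=np.hypot(*(w[:,:2]-A).T);z=w[:,2]
kt=w[(z>118)&(z<130)&(r<30)];print('knobtop',cv2.minEnclosingCircle(kt[:,:2].astype(np.float32)))
mid=np.mean(cv2.minEnclosingCircle(kt[:,:2].astype(np.float32))[0:1],0);print(s['eef_pos'],s['tool_rot'])
for A in (mid,np.array([496.5,-184.2])):
    d=w[:,:2]-A;r=np.hypot(*d.T);az=np.mod(np.arctan2(d[:,1],d[:,0]),2*np.pi)
    red=(c[:,0]>130)&(c[:,1]<90)&(c[:,2]<90)&(r<29)&(z>86)&(z<95)
    idx=(c.min(-1)>170)&(r>29.5)&(r<41)&(z>66)&(z<75)&(abs(az-np.pi)<.5)
    print(A,'red',az[red].mean(),az[red].std(),red.sum(),'idx',az[idx].mean(),idx.sum())
    # offsets y' = y at each r
    for n,m in(('red',red),('idx',idx)):
        f=np.polyfit(w[m,0],w[m,1],1);print(n,'line y at x=468.5',np.polyval(f,468.5),'slope',f[0])
E
```

```text
clock: 22.95
eef_pos: [442.1, -104.9, 167.2]
tool_rot: [-3.141, -0.0, 1.616]
force: [-1.4, 0.5, 0.2]
width: 74.4
gripper_force: 0.0
knobtop ((496.4317626953125, -183.7598419189453), 18.36383819580078)
[ 442.16899025 -104.60113037  167.28429414] [-3.14157794e+00 -6.18553247e-05  1.61657977e+00]
[ 496.4317627  -183.75984192] red 3.144881197494191 0.04338425887099564 161 idx 3.1124906769053085 164
red line y at x=468.5 -184.099063036922 slope 0.0631548631399888
idx line y at x=468.5 -183.03067424784456 slope -0.042973294008707925
[ 496.5 -184.2] red 3.126466440715984 0.04365765462668886 161 idx 3.09927174119831 165
red line y at x=468.5 -184.099063036922 slope 0.0631548631399888
idx line y at x=468.5 -182.97260805025417 slope -0.03592728245911586
```

View pics/z1.png

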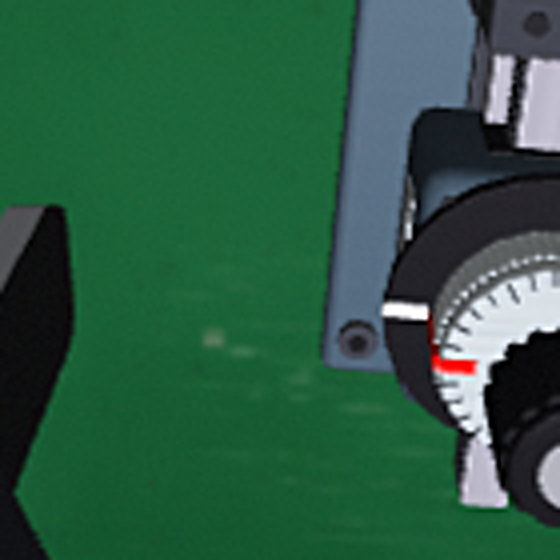

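The crop shows the white index ending at (428,313). The red line runs down the rim from (433,360) to a foot at about (431,320), so it is roughly 1 mm past zero, counter-clockwise. I'll refine this by fitting projected lines.

```bash
cat > fit2.py <<'E'
from h import *
from scipy.optimize import minimize_scalar
def proj(P,p,s):
    r,t=cam(p,s);c=(P-t)@r;return np.c_[p['fx']*c[:,0]/-c[:,2]+p['cx'],p['fy']*-c[:,1]/-c[:,2]+p['cy']]
def run():
    out=[]
    for i in range(4):
        s=status.read_state();p=get_image('wrist');w=pts(p,s);c=p['color'].astype(float)
        z=w[...,2];r0=np.hypot(w[...,0]-496.5,w[...,1]+184.2)
        kt=w[(z>118)&(z<130)&(r0<30)];A=np.array(cv2.minEnclosingCircle(kt[:,:2].astype(np.float32))[0])
        redness=np.clip(c[...,0]-np.maximum(c[...,1],c[...,2]),0,None)*(r0<34)
        white=np.clip(c.min(-1)-90,0,None)*(r0>29.5)*(r0<42)*(z>64)*(z<76)
        br=cv2.GaussianBlur(redness.astype(np.float32),(0,0),1.);bw=cv2.GaussianBlur(white.astype(np.float32),(0,0),1.)
        def line(az,rr,zz): return np.c_[A[0]+rr*np.cos(az),A[1]+rr*np.sin(az),zz]
        n=np.linspace(0,1,25);h=np.ones(25)
        def best(img,L):
            g=np.arange(2.7,3.6,.002);v=[cv2.remap(img,*[x.astype(np.float32).reshape(1,-1) for x in proj(L(a),p,s).T],cv2.INTER_LINEAR).sum() for a in g];v=np.array(v);v=np.clip(v-.6*v.max(),0,None);return (g*v).sum()/v.sum()
        top=best(br,lambda a:line(a,20+8*n,90.6*h));rim=best(br,lambda a:line(a,28*h,72+17*n));ix=best(bw,lambda a:line(a,30+9*n,70.5*h))
        out.append((top,rim,ix,*A))
    o=np.array(out);print(o.mean(0).round(3),o.std(0).round(3));print('red-idx top %.3f rim %.3f'%tuple((o[:,:2]-o[:,2:3]).mean(0)))
if __name__=='__main__': run()
E
python3 fit2.py
```

```text
[   3.158    3.349    3.115  496.229 -183.634] [0.004 0.006 0.003 0.229 0.099]
red-idx top 0.043 rim 0.234
```

Run:
```python
from fit2 import *
s=status.read_state();p=get_image('wrist');c=p['color'].astype(int)
print('cols 272-289');
for v in range(264,286): print(v,' '.join('%4d'%x for x in (c[v,272:290,0]-c[v,272:290,1:].max(-1))),'|',' '.join('%3d'%x for x in c[v,264:282].min(-1)))
h=np.ones(5);A=(496.3,-183.8)
for az in(3.09,3.115,3.16): print(az,proj(np.c_[A[0]+28*np.cos(az)*h,A[1]+28*np.sin(az)*h,np.linspace(70.5,90.5,5)],p,s).round(1).tolist(),proj(np.array([[A[0]+38*np.cos(az),A[1]+38*np.sin(az),70.5]]),p,s).round(1))
```

```text
cols 272-289
264   -5   -7   -5   -4   -6   -4   -5   -5   -2   -4   -5   -4   -6   -8  -12   -3   -6  -10 |  90  66   0  20  14  17  19  18  22  22  23  29  30  32  33  65 101  95
265   -3   -3   -3   -5   -5   -5   -3   -5   -5   -6   -5  -10  -13   -3   -5   -4  -11  -18 |  82  84 100 120 115 102  71  75  68  46  40  36  21  22  37  74  96  90
266   -6   -5   -6   -6   -6   -7   -6   -4   -2   -5   -8  -13  -12   -3   -6   -9  -15  -13 |  77 156 255 255 255 255 229 231 220 192 182 176 129  24  49  96  89  92
267    0    0    0    0    0    3   -2   -5   -3   -6  -10   -9   -1   -4   -7  -13  -17  -18 |  75 155 255 255 255 255 255 255 255 255 255 255 255  64  49  93  89 113
268    0    0    0    0    0   53   13   -6   -4  -12  -17   -5   -3   -8  -15  -19  -12  -16 |  80 160 255 255 255 255 255 255 255 255 255 255 255  41  63  90  89 142
269   -9   -8   -8    0    0   59   14   -8   -9  -11   -2   -2   -7  -16  -14  -13  -17  -15 |  84  76  64  68  66  99 151 182 232 230 230 255 255   4  75  85 117 143
270   -5   -4   -5   -8   28   84   33   -8  -14  -19   -2   -4  -12  -17  -13 
[... 2215 characters left out ...]
3  39  26  28  32  32  33  35  33  28  16  80 175 157 171
284   -6   -4   -6   -7   -5   -8  -12  -17  -27  -35  -39  -38  -39  -38  -39  -38  -31  -21 |  29  31  31  24  27  30  29  33  34  32  32  32  32  24  62 101 135 220
285   -5   -4   -5   -4   -5   -5   -9  -11  -11  -19  -19  -19  -21  -17  -18  -20  -17  -15 |  28  29  25  25  23  27  36  30  31  31  34  32  31  27  72 123 122 153
3.09 [[276.9, 267.2], [277.3, 270.1], [277.7, 273.0], [278.1, 276.1], [278.6, 279.3]] [[267.2 266.4]]
3.115 [[276.8, 267.8], [277.2, 270.7], [277.6, 273.6], [278.1, 276.7], [278.5, 279.9]] [[267.1 267.2]]
3.16 [[276.7, 268.9], [277.1, 271.8], [277.5, 274.7], [278.0, 277.8], [278.4, 281.0]] [[267.  268.7]]
```

The red sits about 0.042 rad too far counter-clockwise. I'll grip the ring again and turn it clockwise by that amount.

```bash
python3 -m handwheel '[{"delta_pos":[1.8,-2.6,0],"yaw":0},{"delta_pos":[1.8,-2.7,0],"yaw":0},{"delta_pos":[1.9,-2.6,0],"yaw":0},{"delta_pos":[0,0,-1.5],"yaw":0},{"delta_pos":[0,0,0],"yaw":0},{"delta_pos":[0,0,0],"yaw":0}]'
```

```text
clock: 23.95
eef_pos: [496.1, -183.0, 151.6]
tool_rot: [-3.139, -0.001, 1.617]
force: [-0.6, 0.1, -0.6]
width: 74.8
gripper_force: 0.0
```

```bash
python3 -m handwheel '[{"delta_pos":[0.06,-0.12,-2],"yaw":0},{"delta_pos":[0,0,-2.5],"yaw":0},{"delta_pos":[0,0,-2],"yaw":0},{"delta_pos":[0,0,-1.2],"yaw":0},{"delta_pos":[0,0,-0.1],"yaw":0},{"delta_pos":[0,0,0],"yaw":0},{"delta_pos":[0,0,0],"yaw":0}]'
```

```text
clock: 24.53
eef_pos: [498.3, -184.1, 75.4]
tool_rot: [3.14, 0.0, 1.618]
force: [0.8, -0.3, 0.2]
width: 74.8
gripper_force: 0.0
```

```bash
python3 -m handwheel '[{"delta_pos":[0,0,0],"yaw":0},{"delta_pos":[0,0,0],"yaw":0},{"delta_pos":[0,0,0],"yaw":0},{"delta_pos":[0,0,0],"yaw":0}]' -1
python3 -m handwheel '[{"delta_pos":[0,0,0],"yaw":-0.021},{"delta_pos":[0,0,0],"yaw":-0.021},{"delta_pos":[0,0,0],"yaw":0},{"delta_pos":[0,0,0],"yaw":0}]'
python3 -m handwheel '[{"delta_pos":[0,0,0],"yaw":0},{"delta_pos":[0,0,0],"yaw":0},{"delta_pos":[0,0,0],"yaw":0},{"delta_pos":[0,0,0],"yaw":0}]' 0.75
python3 -m handwheel '[{"delta_pos":[0,0,1.5],"yaw":0},{"delta_pos":[0,0,3],"yaw":0},{"delta_pos":[-1.5,1,3],"yaw":0},{"delta_pos":[-2,2,2],"yaw":0},{"delta_pos":[-2,3,0],"yaw":0},{"delta_pos":[0,2,0],"yaw":0},{"delta_pos":[0,0,0],"yaw":0},{"delta_pos":[0,0,0],"yaw":0},{"delta_pos":[0,0,0],"yaw":0},{"delta_pos":[0,0,0],"yaw":0}]'
python3 fit2.py; python3 gap.py; python3 jaw.py
python3 - <<'E'
from fit2 import *
s=status.read_state();p=get_image('wrist');c=p['color'].astype(int)
h=np.ones(3);A=(496.3,-183.8)
f=proj(np.array([[A[0]-28,A[1],70.5]]),p,s)[0].astype(int);print(f)
for v in range(f[1]-6,f[1]+19): print(v,' '.join('%4d'%x for x in (c[v,f[0]-5:f[0]+10,0]-c[v,f[0]-5:f[0]+10,1:].max(-1))),'|',' '.join('%3d'%x for x in c[v,f[0]-10:f[0]+3].min(-1)))
for az in(3.07,3.09,3.115,3.16): print(az,proj(np.c_[A[0]+28*np.cos(az)*h,A[1]+28*np.sin(az)*h,np.linspace(70.5,90.5,3)],p,s).round(1).tolist())
E
```

```text
clock: 24.87
eef_pos: [497.2, -184.9, 76.0]
tool_rot: [-3.141, 0.001, 1.617]
force: [-3.7, 0.5, 11.2]
width: 53.6
gripper_force: 60.8
clock: 25.2
eef_pos: [497.2, -184.9, 76.0]
tool_rot: [-3.141, 0.001, 1.574]
force: [-4.2, 1.0, 10.6]
width: 53.3
gripper_force: 60.8
clock: 25.53
eef_pos: [498.1, -184.8, 74.5]
tool_rot: [3.141, 0.0, 1.575]
force: [-0.4, -0.1, 0.5]
width: 74.9
gripper_force: 0.0
clock: 26.37
eef_pos: [443.1, -105.8, 169.0]
tool_rot: [-3.141, 0.0, 1.573]
force: [0.6, -0.3, -0.0]
width: 74.5
gripper_force: 0.0
[   3.113    3.179    3.12   494.951 -183.477] [0.01  0.076 0.006 0.547 0.246]
red-idx top -0.007 rim 0.059
tau7 0.001 yaw 1.574 tz 0.011 F [ 0.9 -0.3 -0.6]
35:45 36:45 37:45 38:45 39:45 40:45 41:44 42:45 43:45 44:44 45:42 46:47 47:51 48:51 49:51 50:51 51:51 52:50 53:44 54:43 55:42 56:44 57:42 58:44 59:42
btn [46.25 48.97 51.68] 219
yaw 1.5743 torque [0.04 0.03 0.  ] jaw front [-24.  -23.8 -23.6]
cyl ends [-59.4 -57.9  37.8  38.7] 1374
btn [44.2 46.3 49.1 51.9] 93
[279 266]
260   -5   -6   -5   -5   -4   -4   -7   -5   -4   -3   -5   -3   -3   -6  -13 |  17  35  34
[... 2749 characters left out ...]
  -18  -25  -23  -23  -23  -21 |  52  52  48  35  28  31  33  32  34  32  32  22  94
282   -3   -6   -5   -6   -5   -4   -5   -7   -6   -8  -11  -14  -15  -18  -15 |  32  28  26  25  28  32  31  33  32  35  31  26  49
283   -3   -4   -4   -6   -5   -4   -5   -4   -6  -13  -18  -15  -14  -14  -15 |  27  26  26  28  33  29  30  35  32  32  33  31  26
284  -13   -7   -2   -5   -3   -5   -3   -5   -9  -16  -17  -16  -16  -15  -16 |  25  24  22  23  28  44  32  30  31  33  33  29  24
3.07 [[279.5, 264.5], [280.4, 270.2], [281.4, 276.3]]
3.09 [[279.5, 265.0], [280.4, 270.7], [281.3, 276.8]]
3.115 [[279.4, 265.6], [280.3, 271.3], [281.3, 277.4]]
3.16 [[279.4, 266.6], [280.3, 272.4], [281.2, 278.5]]
```

The fit now puts the red within about 0.01 rad of the index, the gauge is still nipped, and the robot is clear of everything. I'm handing the job in.

```bash
python3 -c "
from cell import ctrl
print(ctrl.finish_job())"
```

```text
the job is handed in; nothing more can be done
None
```

The job is handed in: the nickel cylinder is nipped at about 9.5 N (estimated), the dial's zero line is within about 0.01 rad of the index by the camera fit, and I touched nothing else on the bench; the run took about 26 s of the 72 s allowed.

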